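# Clip the vibration probe into its dock and lock it

## Robot

A 6-joint arm with a two-finger parallel gripper is mounted at the origin on the work surface. World frame = base frame: x ahead of the robot, y to its left, z up, the work surface at z = 0. Lengths are in m, angles in rad, forces in N, time in s.
With the tool pointing down it reaches from about 0.375 to 0.975 m from the base axis. Payload 3.8 kg.
Tool frame: the origin (TCP) lies at the very end of the fingers, on their centre line; the grasp point (between the pads) lies behind it (bot.tcp_to_grasp is the y of the grasp point in the tool frame, in m); y points along the fingers, z is the direction in which the jaws open and shut, and the axes are right-handed (so a half turn about y gives the same grasp; the last joint's range is limited). The gripper opens to 85 mm and grips with 20 to 120 N. Pads are 22 mm wide; open, the fingers measure 114 mm over their backs; the gripper's body (76 mm by 85 mm) begins 54 mm behind the grasp point. The pads swing forward as they close: fully open they stand 13 mm farther back than shut.
Start: joints at [-1.145, 0.264, 1.604, -0, 1.274, -0.037], TCP at [0.301, -0.604, 0.231] pointing down, gripper open.
Joint ranges: [-2.63, 2.63], [-0.94, 2.18], [0.31, 2.57], [-1.31, 4.45], [0, 2.66], [-2.55, 2.55]. Speed limits (rad/s): [2.57, 2.57, 3.14, 3.14, 3.14, 3.14].

## Interface

Orientations are given as a rotation vector (axis times angle).
In Python, from workcell import bot, optics, workorder gives the robot as it stands.
- The arm moves only by the shell command python3 -m handwheel 'ROWS' [FORCE]. ROWS is JSON, a list of rows, each a list of 7 numbers: the shift along the tool's x, y, z in m, then the turn, a rotation vector about the tool's x, y, z in rad, then the opening, from 0 (shut) to 1 (fully open). A call has 1 to 8 rows; each row shifts and turns the commanded pose from where the row before left it, along the tool's axes as they then stand; what a row does not reach is not made up. A row lasts 1/8 s, in which the tool goes at most 62.5 mm and 10.7 degrees, less where a joint would pass 70% of its speed; a pose out of reach is approached as far as the arm can. A call with a gripper value outside its range is refused whole. The fingers move at their own pace and stop on an object; FORCE is the grip in N (left out, the last holds). Time passes only in rows, so rows that do not move let the fingers close. It gives the time, the measured TCP pose, the force and the opening at its end, in the units of the state.
- bot.read_state(): the state, without advancing time (a new reading comes with each control period).
- optics.read_camera(name): name is "scene" or "top" or "wrist"; returns a dict with "image" (400x640x3 uint8, red, green, blue), "z_map" (400x640 float32, m along the optical axis (not along the pixel's ray), 0 where there is no reading), "mtx" (3x3 intrinsics, pixels), "world_from_camera" (4x4, takes a point from camera to world coordinates); the wrist camera has in their place "hand_eye" (4x4, takes a point from camera to tool coordinates, whose origin is the TCP and whose axes are the tool frame's). Camera axes: x right, y down, z forward; pixel columns grow to the right and rows downward; lengths in m; the calibration is good to about 2 mm. A picture is of the moment at which its call begins: read the wrist's pose just before it.
- workorder.finish_job(): hands the job in, once; it reports no verdict.
The state is a dict: "time": time; "q": joint angles; "joint_vel": joint speeds; "joint_torque": joint torques, N m; "tool_pos": TCP position; "tcp_rot": TCP orientation; "wrist_force": force on the tool from outside, world axes, zero at the start; "torque": the same for the moment, N m; "width": opening from 0.0 (shut) to 1.0 (fully open).
Only numpy, scipy, OpenCV 4.12 (cv2) and the standard library are available. Lean on these libraries where they do the work, as an engineer would, in place of code of your own. Each camera call takes 0.05 s, during which the arm holds its last target.

## Task

Take the bright steel probe with the blue band from its wooden rest and mount it in the sensor dock: tuck its black nose under the blue hood with the tail held high, then push the tail end down until it snaps home between the spring jaws. Then lock it by sliding the handleless yellow keeper plate fully home over the brass tail connector, pressing down on the thin plate gently, just hard enough to drag it. Leave the copper probe, the pliers and the blue box where they are, and let go of everything.

Things in the scene. Friction and masses are not known exactly. Their poses are not given: they have to be found in the camera images.
- probe: Steel vibration probe with a blue band (x 18 to 26 mm), 0.19 to 0.35 kg, lying level in a wooden rest. Origin on its axis, mid barrel; x axis from nose to tail. Barrel 28 mm diameter, x -50 to 50 mm; black nose stub 16 mm diameter, x -72 to -50; brass tail connector 12 mm diameter, x 50 to 74. Grip it across the barrel at or just noseward of the middle.
- probe_nose (a point): Tip of the black nose stub, on the probe's axis (probe x -72 mm).
- probe_tail (a point): End of the brass tail connector, on the probe's axis (probe x 74 mm).
- rest_a: Wooden V-rest fixed to the bench, holds the steel probe at the start, axis 40 mm above the bench; the probe lifts straight out. 116 x 50 mm base, 10 mm thick; two saddles at x = -42 and 42 mm, the 65 mm between them open for fingers. Origin under its middle, x along the probe from nose to tail.
- rest_b: A second, identical wooden rest, which holds the copper probe.
- dock: Dock fixed to the bench: base plate 8 mm thick, 68 mm wide, x -86 to 160 mm. x runs from hood to keeper, z up. Origin on the bench under the mid barrel of the mounted probe, whose axis is then along x, 40 mm up. Hood at the -x end, jaws at x 41, keeper deck x 78 to 158, 62 mm high. Between hood and jaws (x -57 to 33) only the base plate: fingers may straddle the barrel or press on it there.
- dock_nose (a point): Where the nose tip is when the probe is home (dock x -72, z 40 mm). Blue roof above it, x -81 to -59, underside 57, top 64 mm high; slot 22 mm wide, floor 32 mm high, end wall at x -76. Open only towards +x: the nose goes in from there with the probe tilted about 20 degrees tail-up, so that the barrel is above the jaws; once tucked and its tail lowered onto the jaws it stays when let go.
- dock_jaws (a point): On the mounted probe's axis between the two sprung steel jaws (dock x 41, z 40 mm). Jaws 16 mm long in x, hinged near the base; lips 21 mm apart, 50 mm high, flared tips up to 64 mm high. The barrel is forced down between them, against 15 to 20 N, and drops on a saddle, its top then 54 mm high.
- dock_tail (a point): Where the end of the tail connector is when the probe is home (dock x 74, z 40 mm). The probe has about 4 mm of play either way along x.
- keeper (a joint): Travel of the yellow keeper plate, m: 0 fully back, 0.038 home against its stop, growing as it slides towards the hood (dock -x). Starts at 0 to 0.012, slides with 2.5 N of friction, stays where it is left.
- dock_deck (a point): Point above the middle of the yellow keeper plate when fully back, level with the rails (dock x 120, z 62 mm). Plate 56 mm along dock x, 50 mm wide, no handle, between rails 53 mm apart. It rides flush with them or up to 8 mm lower, set by a shim that differs each time and is not reported: feel for it. Press with closed fingertips, some 5 to 15 N, and drag; over 40 N bends it.
- probe_spare: Copper-coloured probe with a red band, same shape and frame, on the other rest; leave alone.
- pliers: Crimping pliers, green and orange handles, about 155 mm long (x), 60 mm wide, 12 mm high, loose on the bench; leave alone. Origin at the middle, on the bench.
- box: Blue junction box, 70 x 110 x 45 mm, loose on the bench; leave alone. Origin mid underside.
There are look-alikes about, which are no part of the job. Of the things that look like the probe, the middle-sized one is meant.

How it is judged:
On the way, in this order (a step that is already met when the one before it is completed fails the run):
1. the probe is home in the dock: nose under the hood, tail snapped down between the jaws (distance between probe_nose and dock_nose below 0.008 m and distance between probe_tail and dock_tail below 0.008 m and z of probe_tail in the frame of dock below 0.0435 m and angle between the x axis of probe and the x axis of dock, either way round below 0.06 rad), for 0.2 s.
2. the keeper is slid home over the tail connector of the mounted probe (all of step 1 and value of joint keeper above 0.032 m), for 0.2 s.
At the end, for the whole second after the job is handed in: Steel probe at rest in the dock: nose and tail ends within 8 mm of their marks, tail under 3.5 mm above its seated height, in line within 0.06 rad; keeper past 32 of its 38 mm; copper probe, pliers and box within 20 mm of their starts; nothing held (all of step 2 and linear speed of probe below 0.02 m/s and distance of each of probe_spare, pliers, box from where it was at the start of the episode below 0.02 m); the robot touches nothing.
It fails at once if the fingers press on the dock or its keeper plate with more than 40 N (contact force between the fingers and dock above 40 N).
It fails at once if the copper probe is moved by more than 20 mm (distance of probe_spare from where it was at the start of the episode above 0.02 m).
It fails at once if the pliers or the blue box are moved by more than 20 mm (distance of any of pliers, box from where it was at the start of the episode above 0.02 m).
It also fails if it takes over 61 s, if anything falls off the work surface, if the arm or the gripper's body presses on something with over 40 N, if the wrist force passes 120 N, or if a joint passes its speed limit or range.

## Working session

There is one attempt and no reset: what is moved stays moved. The work goes in short steps, Python scripts to look and compute and a shell command to move; the robot and the scene stay as the last step left them, time stands still between calls to the robot, and variables do not carry over. Pictures are saved under pics/ and viewed, and the job is handed in when it is done.

```bash
ls; mkdir -p pics; python3 - <<'E'
from workcell import bot, optics
import cv2
print(bot.read_state(), bot.tcp_to_grasp)
for n in ["scene","top","wrist"]:
    c=optics.read_camera(n)
    cv2.imwrite(f"pics/{n}0.png",c["image"][:,:,::-1])
    print(n,c["mtx"].tolist(),c.get("world_from_camera",c.get("hand_eye")).round(4).tolist())
E
```

```text
pics
{'time': 0.0, 'q': array([-1.14491399e+00,  2.64757436e-01,  1.60540254e+00, -4.47842797e-06,
        1.27368464e+00, -3.68894103e-02]), 'joint_vel': array([ 9.70911593e-04,  2.46802958e-05, -1.25450079e-03,  1.63998286e-03,
        7.10391831e-04,  9.13581565e-04]), 'joint_torque': array([ 1.51455817e-03, -5.15100682e+01, -3.67318618e+01, -5.92932270e-05,
        1.29709026e-02, -1.23407426e-05]), 'tool_pos': array([ 0.30103758, -0.60332606,  0.22994372]), 'tcp_rot': array([-0.46322034,  1.96642382, -1.96196677]), 'wrist_force': array([-0.7821639 ,  1.17353216,  0.51425098]), 'torque': array([ 0.04434592,  0.00868974, -0.05668256]), 'width': 1.0002326669734685} -0.0187
scene [[419.9449453538083, 0.0, 320.03052722813993], [0.0, 419.9449453538083, 195.1114954233538], [0.0, 0.0, 1.0]] [[0.2404, 0.7751, -0.5843, 1.2766], [0.9706, -0.184, 0.1553, -0.0795], [0.0128, -0.6045, -0.7965, 1.0579], [0.0, 0.0, 0.0, 1.0]]
top [[364.7941588156083, 0.0, 322.0315405616292], [0.0, 364.7941588156083, 207.80627071812677], [0.0, 0.0, 1.0]] [[0.0116, -0.9863, 0.1647, 0.3858], [-0.9999, -0.0129, -0.0068, 0.1462], [0.0089, -0.1646, -0.9863, 0.9829], [0.0, 0.0, 0.0, 1.0]]
wrist [[304.5904035028464, 0.0, 323.40405988036656], [0.0, 304.5904035028464, 198.5006308129437], [0.0, 0.0, 1.0]] [[0.0003, 0.9449, 0.3272, -0.0834], [-0.0002, -0.3272, 0.9449, -0.1436], [1.0, -0.0004, 0.0001, -0.0001], [0.0, 0.0, 0.0, 1.0]]
```

View pics/scene0.png

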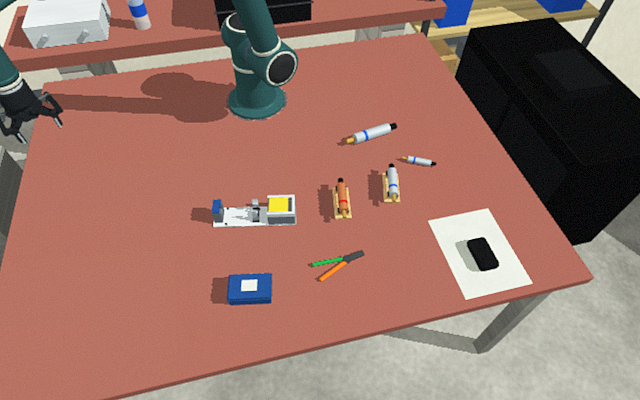

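View pics/top0.png

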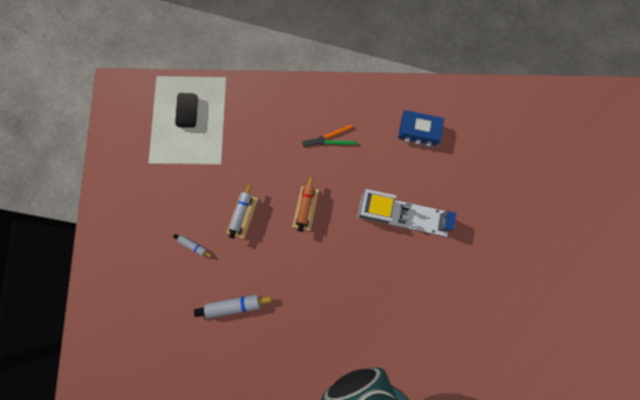

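View pics/wrist0.png

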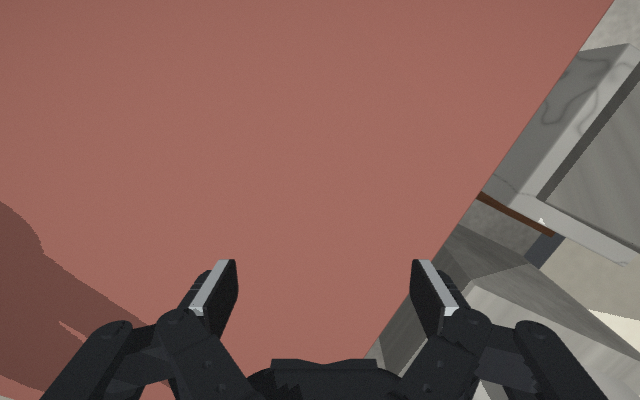

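The top view shows the steel probe with a blue band in its rest at about (241,213), nose down-left. The copper probe is at (306,207) and the dock runs from its deck at (380,206) to its blue hood at (447,222). Loose look-alikes lie at (192,245) and (232,307). Next I'll enlarge these.

```bash
cat > h.py <<'E'
import numpy as np, cv2
from scipy.spatial.transform import Rotation as R
from workcell import bot, optics
def grab(n):
    s=bot.read_state(); c=optics.read_camera(n)
    if n=="wrist":
        T=np.eye(4);T[:3,:3]=R.from_rotvec(s["tcp_rot"]).as_matrix();T[:3,3]=s["tool_pos"]
        c["W"]=T@c["hand_eye"]
    else: c["W"]=c["world_from_camera"]
    return c
def save(c,f):
    np.savez(f,**{k:c[k] for k in("image","z_map","mtx","W")})
def pt(c,u,v,z=None):
    # world point from depth (median 3x3)
    if z is None:
        p=c["z_map"][int(v)-1:int(v)+2,int(u)-1:int(u)+2]; z=np.median(p[p>0])
    k=c["mtx"]; q=np.array([(u-k[0,2])/k[0,0]*z,(v-k[1,2])/k[1,1]*z,z,1])
    return (c["W"]@q)[:3]
def ray(c,u,v):
    o=c["W"][:3,3]; d=pt(c,u,v,1.0)-o
    return o,d/np.linalg.norm(d)
def atz(c,u,v,h):
    o,d=ray(c,u,v); return o+d*(h-o[2])/d[2]
def tri(*rs):
    A=np.zeros((3,3));b=np.zeros(3)
    for o,d in rs:
        P=np.eye(3)-np.outer(d,d);A+=P;b+=P@o
    x=np.linalg.solve(A,b)
    return x,[np.linalg.norm((np.eye(3)-np.outer(d,d))@(x-o)) for o,d in rs]
def proj(c,p):
    q=np.linalg.inv(c["W"])@np.append(p,1); k=c["mtx"]
    return k[:2,:2]@(q[:2]/q[2])+k[:2,2]
def crop(c,u0,v0,u1,v1,s,f):
    im=cv2.resize(c["image"][v0:v1,u0:u1,::-1],None,fx=s,fy=s,interpolation=cv2.INTER_CUBIC)
    cv2.imwrite(f,im)
E
python3 - <<'E'
from h import *
t=grab("top");s=grab("scene");save(t,"t0.npz");save(s,"s0.npz")
crop(t,210,170,470,250,3,"pics/tc.png")
crop(s,200,150,420,240,3.6,"pics/sc.png")
E
```

```text
(no output)
```

View pics/tc.png

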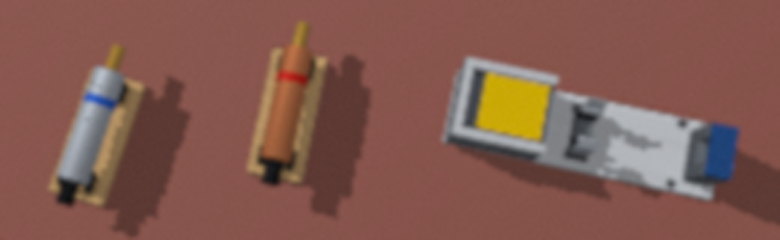

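View pics/sc.png

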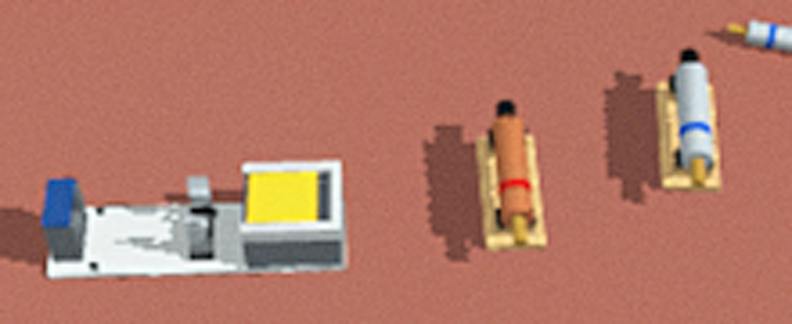

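Crop readings: the probe nose is at top (232,235) and scene (391.4,166). The tail is at top (249,186) and scene (393.7,199). The dock deck and blue hood are clear in both. Next I'll triangulate these and compare them with depth.

```bash
python3 - <<'E'
from h import *
t=dict(np.load("t0.npz"));s=dict(np.load("s0.npz"))
T=lambda u,v:(u/3+210,v/3+170)
S=lambda u,v:(u/3.6+200,v/3.6+150)
pairs={"nose":(T(66,195),S(689,57)),"tail":(T(117,48),S(698,175)),"band":(T(99,99),S(695,128)),
"deck_far(x158) near":(T(445,138),S(344,234)),"deck far +":(T(467,57),S(341,163)),
"deck near +":(T(557,74),S(246,163)),"hood +x..":(T(709,124),S(80,180)),"hoodend":(T(738,127),S(50,180)),"hoodend-":(T(732,180),S(45,222))}
for k,(a,b) in pairs.items():
    x,e=tri(ray(t,*a),ray(s,*b)); print(k,x.round(4),np.round(e,4),"depth",pt(t,*a).round(4),pt(s,*b).round(4))
# depth along probe in top
for f in np.linspace(0,1,9):
    u=232+f*17;v=235-f*49; print(pt(t,u,v).round(4))
E
```

```text
nose [0.4689 0.3709 0.0411] [0.0002 0.0002] depth [0.4684 0.3696 0.0474] [0.4712 0.3694 0.044 ]
tail [0.5979 0.332  0.045 ] [0.0003 0.0003] depth [0.598  0.3322 0.0452] [0.5947 0.3336 0.0402]
band [0.5519 0.3452 0.048 ] [0. 0.] depth [0.5507 0.3438 0.0546] [0.5538 0.3441 0.0507]
deck_far(x158) near [ 0.5339  0.038  -0.0337] [0.0015 0.0015] depth [0.5281 0.0406 0.0034] [0.5713 0.0335 0.0206]
deck far + [0.5763 0.0347 0.1243] [0.001 0.001] depth [0.6037 0.0198 0.0018] [0.4841 0.0486 0.0018]
deck near + [ 0.5625 -0.0368  0.1282] [0.0012 0.0012] depth [ 5.892e-01 -6.290e-02  4.000e-04] [ 0.4619 -0.0321 -0.0021]
hood +x.. [ 0.5281 -0.1655  0.1013] [0.0005 0.0005] depth [ 0.537  -0.1842  0.0471] [ 0.4486 -0.1752 -0.    ]
hoodend [ 0.5254 -0.1879  0.1047] [0.0005 0.0005] depth [ 0.542  -0.2266  0.0015] [ 0.444  -0.2002  0.0018]
hoodend- [ 0.4932 -0.2109  0.0119] [0.0039 0.0039] depth [ 4.936e-01 -2.195e-01 -3.000e-04] [ 0.53   -0.2015  0.0585]
[0.4684 0.3696 0.0474]
[0.4835 0.3635 0.0534]
[0.4995 0.3591 0.0525]
[0.5151 0.3539 0.0548]
[0.5313 0.3496 0.0531]
[0.5473 0.3449 0.0535]
[0.5635 0.3401 0.0535]
[0.5808 0.3364 0.0485]
[0.598  0.3322 0.0452]
```

The dock corner pairing was mirrored because the scene camera looks from +x. I'll use the depth clouds instead and fit the dock rectangle.

```bash
python3 - <<'E'
from h import *
t=dict(np.load("t0.npz"));s=dict(np.load("s0.npz"))
def cloud(c):
    z=c["z_map"];v,u=np.mgrid[:400,:640];k=c["mtx"]
    P=np.stack([(u-k[0,2])/k[0,0]*z,(v-k[1,2])/k[1,1]*z,z,np.ones_like(z)],-1)@c["W"].T
    return P[...,:3]
for n,c in(("t",t),("s",s)):
    P=cloud(c);im=c["image"].astype(int);ok=(c["z_map"]>0)&(P[...,0]>.4)&(P[...,0]<.65)&(P[...,1]>-.27)&(P[...,1]<.12)
    for name,m in (("high>.045",P[...,2]>.045),("blue",(im[...,2]>im[...,0]+50)),("yellow",(im[...,0]>150)&(im[...,2]<80)),("base",(P[...,2]>.005)&(P[...,2]<.02)&(im.min(-1)>90))):
        Q=P[ok&m]
        if len(Q)<5: continue
        r=cv2.minAreaRect(Q[:,:2].astype(np.float32)*1000)
        print(n,name,len(Q),"med z",np.median(Q[:,2]).round(4),np.percentile(Q[:,2],90).round(4),"rect",np.round(r[0],1),np.round(r[1],1),round(r[2],2),"mean",Q.mean(0).round(4))
E
```

```text
t high>.045 1096 med z 0.0613 0.0641 rect [534.7 -83. ] [240.   68.9] 78.26 mean [ 0.5425 -0.0412  0.0596]
t blue 141 med z 0.0634 0.0655 rect [ 511.6 -187.7] [20.3 42.5] 78.2 mean [ 0.5113 -0.1863  0.0631]
t yellow 403 med z 0.0615 0.0636 rect [548.5 -11.3] [55.  48.3] 77.77 mean [ 0.5484 -0.0108  0.0613]
t base 1021 med z 0.0079 0.0101 rect [534.7 -83.6] [244.3  68.3] 78.5 mean [ 0.5255 -0.1186  0.0081]
s high>.045 763 med z 0.0597 0.0629 rect [538.3 -84. ] [239.7  72.5] 80.4 mean [ 0.5471 -0.0458  0.0581]
s blue 99 med z 0.0623 0.0649 rect [ 490.4 -189.3] [94.3 26.5] 0.36 mean [ 0.5144 -0.1895  0.0617]
s yellow 267 med z 0.06 0.0627 rect [ 525.8 -108.8] [309.3  99.5] 86.15 mean [ 0.5464 -0.0196  0.0565]
s base 646 med z 0.0072 0.0108 rect [507.3 -50.8] [296.6 142.6] 78.21 mean [ 0.5369 -0.1102  0.0079]
```

The dock axis comes out at about 78.3°, with its origin near (0.527, -0.120). The probe lies at about -17°, centred near (0.530, 0.350). Now I'll work out the tool yaw for the first move.

```bash
cat >> h.py <<'E'
def rows(p,yaw,tilt=0,pos=None,rot=None):
    """relative move to target: tool y down, tool x horizontal at heading yaw (rad), then tilt about tool z. prints tool-frame shift & total rotvec"""
    s=bot.read_state(); Rc=R.from_rotvec(s["tcp_rot"]) ; pc=s["tool_pos"]
    x=np.array([np.cos(yaw),np.sin(yaw),0]);y=np.array([0,0,-1.]);z=np.cross(x,y)
    Rd=R.from_matrix(np.stack([x,y,z],1))*R.from_rotvec([0,0,tilt])
    print("t",s["time"],"pos",pc.round(4),"F",s["wrist_force"].round(1),"w",round(s["width"],3))
    print("shift in tool frame",Rc.inv().apply(np.array(p)-pc).round(4),"rotvec",(Rc.inv()*Rd).as_rotvec().round(4))
    print("shift in target frame (turn first)",Rd.inv().apply(np.array(p)-pc).round(4))
E
python3 - <<'E'
from h import *
s=bot.read_state()
M=R.from_rotvec(s["tcp_rot"]).as_matrix();print(M.round(3)); print("yaw",np.arctan2(M[1,0],M[0,0]),s["q"])
for y in(-.293,-.293+np.pi): rows([.53,.35,.2],y)
E
```

```text
[[-0.895 -0.     0.446]
 [-0.446  0.001 -0.895]
 [-0.    -1.    -0.001]]
yaw -2.6787835932539723 [-1.14489926e+00  2.64342727e-01  1.60466404e+00 -2.45228866e-06
  1.27373423e+00 -3.69113007e-02]
t 0.25 pos [ 0.3012 -0.6037  0.2306] F [-0.5  0.9 -0.2] w 1.0
shift in tool frame [-0.6305  0.0315 -0.7512] rotvec [ 5.0000e-04 -2.3858e+00 -1.4000e-03]
shift in target frame (turn first) [-0.0564  0.0306  0.9791]
t 0.25 pos [ 0.3012 -0.6037  0.2306] F [-0.5  0.9 -0.2] w 1.0
shift in tool frame [-0.6305  0.0315 -0.7512] rotvec [1.100e-03 7.558e-01 4.000e-04]
shift in target frame (turn first) [ 0.0564  0.0306 -0.9791]
```

```bash
python3 -m handwheel '[[0,0,0,0,0.151,0,1],[0,0,0,0,0.151,0,1],[0,0,0,0,0.151,0,1],[0,0,0,0,0.151,0,1],[0,0,0,0,0.152,0,1],[0.0035,0,-0.061,0,0,0,1],[0.0035,0,-0.061,0,0,0,1],[0.0035,0,-0.061,0,0,0,1]]'
python3 -m handwheel '[[0.0035,0,-0.061,0,0,0,1],[0.0035,0,-0.061,0,0,0,1],[0.0035,0,-0.061,0,0,0,1],[0.0035,0,-0.061,0,0,0,1],[0.0035,0,-0.061,0,0,0,1],[0.0035,0,-0.061,0,0,0,1],[0.0035,0,-0.061,0,0,0,1],[0.0035,0,-0.061,0,0,0,1]]'
python3 - <<'E'
from h import *
rows([.53,.35,.2],-.293+np.pi)
E
```

```text
time: 1.25
tool_pos: [0.3443, -0.4241, 0.231]
tcp_rot: [-0.306, -2.064, 2.063]
wrist_force: [0.3, 0.8, 1.0]
width: 1.004
time: 2.25
tool_pos: [0.4586, 0.0515, 0.2317]
tcp_rot: [-0.306, -2.065, 2.064]
wrist_force: [0.5, -0.3, 0.6]
width: 1.0
t 2.25 pos [0.4586 0.0515 0.2317] F [ 0.5 -0.3  0.6] w 1.0
shift in tool frame [ 0.0179  0.0317 -0.3064] rotvec [ 0.0002 -0.     -0.0013]
shift in target frame (turn first) [ 0.0179  0.0317 -0.3064]
```

```bash
python3 -m handwheel '[[0.0035,0.004,-0.061,0,0,0,1],[0.0035,0.004,-0.061,0,0,0,1],[0.0035,0.004,-0.061,0,0,0,1],[0.0035,0,-0.061,0,0,0,1],[0.0035,0,-0.062,0,0,0,1],[0,0,0,0,0,0,1]]'
python3 - <<'E'
from h import *
rows([.53,.35,.2],-.293+np.pi);print(bot.read_state()["q"].round(3))
w=grab("wrist");save(w,"w1.npz");cv2.imwrite("pics/w1.png",w["image"][:,:,::-1])
E
```

```text
time: 3.0
tool_pos: [0.5302, 0.3514, 0.2184]
tcp_rot: [-0.3, -2.067, 2.065]
wrist_force: [-0.5, -0.2, -0.4]
width: 1.002
t 3.0 pos [0.5302 0.3514 0.2184] F [-0.5 -0.2 -0.4] w 1.002
shift in tool frame [-0.0002  0.0184  0.0014] rotvec [0.0005 0.0041 0.0007]
shift in target frame (turn first) [-0.0002  0.0184  0.0014]
[5.460e-01 1.990e-01 1.707e+00 1.000e-03 1.236e+00 2.405e+00]
```

View pics/w1.png

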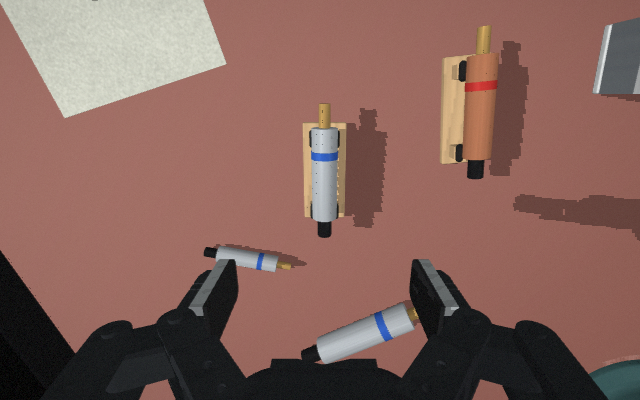

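The wrist view shows the probe vertical: tail tip at (324,103), blue band at (324,157), nose tip at (324,237). Its axis lines up with the tool. I'll measure it with wrist depth and by triangulating with the top view.

```bash
python3 - <<'E'
from h import *
w=dict(np.load("w1.npz"));t=dict(np.load("t0.npz"))
for n,a in(("tail",(324,104)),("barrel-tail edge",(324,128)),("band",(324,157)),("barrel mid",(324,175)),("barrel-nose edge",(324,220)),("nose",(324,236))):
    print(n,"depth",pt(w,*a).round(4),"z=.054",atz(w,*a,.054).round(4),"z=.04",atz(w,*a,.04).round(4))
print(tri(ray(w,324,157),ray(t,243,203)))
print(tri(ray(w,324,237),ray(t,232,235.5)))
print(tri(ray(w,324,103),ray(t,249,185.7)))
# left/right barrel edges
for v in(140,170,210):
    row=w["z_map"][v,295:355]; h=[pt(w,u,v)[2] for u in range(295,355)]
    us=[295+i for i,x in enumerate(h) if x>.042]; print(v,us[0],us[-1],max(h), atz(w,(us[0]+us[-1])/2,v,.054).round(4))
crop(w,280,90,370,250,3.6,"pics/w1c.png")
E
```

```text
tail depth [0.6    0.3294 0.046 ] z=.054 [0.6003 0.3294 0.054 ] z=.04 [0.5999 0.3295 0.04  ]
barrel-tail edge depth [0.5778 0.336  0.0473] z=.054 [0.5785 0.3358 0.054 ] z=.04 [0.5771 0.3362 0.04  ]
band depth [0.5509 0.344  0.0549] z=.054 [0.5507 0.3441 0.054 ] z=.04 [0.548  0.3449 0.04  ]
barrel mid depth [0.5326 0.3494 0.0544] z=.054 [0.5325 0.3495 0.054 ] z=.04 [0.529  0.3505 0.04  ]
barrel-nose edge depth [0.4841 0.3639 0.0548] z=.054 [0.4837 0.364  0.054 ] z=.04 [0.478  0.3656 0.04  ]
nose depth [0.4628 0.3702 0.049 ] z=.054 [0.4651 0.3695 0.054 ] z=.04 [0.4585 0.3714 0.04  ]
(array([0.55076761, 0.3439918 , 0.05418984]), [np.float64(8.63079561835077e-05), np.float64(8.630795618352412e-05)])
(array([0.46601363, 0.36818696, 0.05769425]), [np.float64(0.0011441957678149737), np.float64(0.0011441957678149817)])
(array([0.5998094 , 0.3306688 , 0.04557832]), [np.float64(0.0018934698749047882), np.float64(0.0018934698749047524)])
140 312 337 0.05460034808377723 [0.5671 0.3387 0.054 ]
170 312 336 0.054917204677780995 [0.5376 0.348  0.054 ]
210 313 336 0.054824106405214956 [0.4949 0.3601 0.054 ]
```

View pics/w1c.png

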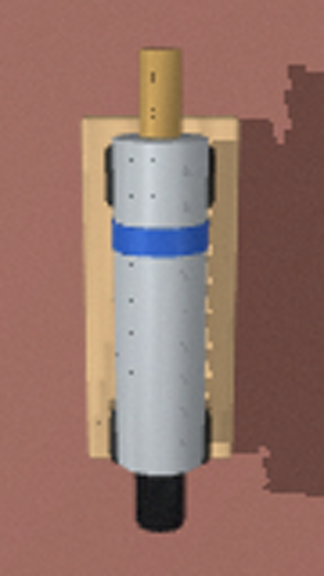

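The probe's origin is (0.5296, 0.3503), its heading is -16.6°, and its top is 54 mm high. That matches the text. Grasp at probe x of -5 mm, axis height.

```bash
python3 - <<'E'
from h import *
rows([.5248,.3517,.0213],-.289+np.pi)
E
```

```text
t 3.05 pos [0.5298 0.3491 0.2184] F [ 0.2 -0.5 -0.5] w 0.997
shift in tool frame [ 0.0053  0.1971 -0.0013] rotvec [-0.0012 -0.0012  0.0009]
shift in target frame (turn first) [ 0.0055  0.1971 -0.0011]
```

```bash
python3 -m handwheel '[[0.0055,0.05,0,0,0,0,1],[0,0.05,0,0,0,0,1],[0,0.05,0,0,0,0,1],[0,0.03,0,0,0,0,1],[0,0.0165,0,0,0,0,1],[0,0,0,0,0,0,1]]'
python3 - <<'E'
from h import *
rows([.5248,.3517,.0213],-.289+np.pi)
w=grab("wrist");cv2.imwrite("pics/w2.png",w["image"][:,:,::-1])
E
```

```text
time: 3.8
tool_pos: [0.5242, 0.3477, 0.0221]
tcp_rot: [-0.304, -2.061, 2.064]
wrist_force: [0.2, 0.1, -0.2]
width: 1.001
t 3.8 pos [0.5242 0.3477 0.0221] F [ 0.2  0.1 -0.2] w 1.001
shift in tool frame [ 0.0006  0.0007 -0.004 ] rotvec [-0.0018 -0.0052  0.0014]
shift in target frame (turn first) [ 0.0006  0.0008 -0.004 ]
```

View pics/w2.png

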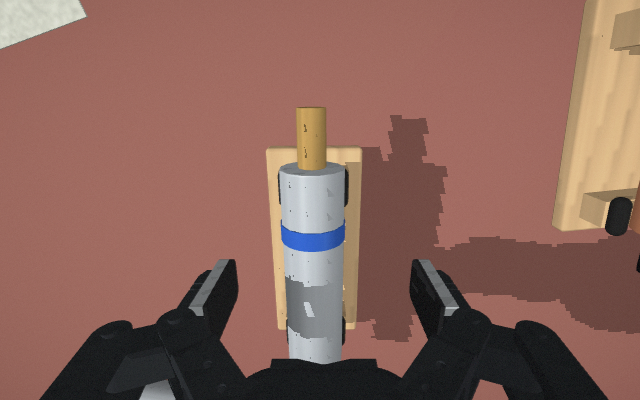

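The probe axis is at about column 314 and the finger centre at 323. That puts the probe about 3–4 mm towards tool -z, which agrees with the state, so I'll correct this and then close.

```bash
python3 -m handwheel '[[0,0,-0.0035,0,0,0,1],[0,0,0,0,0,0,1],[0,0,0,0,0,0,0],[0,0,0,0,0,0,0],[0,0,0,0,0,0,0],[0,0,0,0,0,0,0],[0,0,0,0,0,0,0],[0,0,0,0,0,0,0]]' 60
python3 - <<'E'
from h import *
rows([.5248,.3517,.0213],-.289+np.pi)
w=grab("wrist");cv2.imwrite("pics/w3.png",w["image"][:,:,::-1])
E
```

```text
time: 4.85
tool_pos: [0.5257, 0.3522, 0.023]
tcp_rot: [-0.304, -2.063, 2.064]
wrist_force: [-1.0, -2.6, 4.4]
width: 0.31
t 4.85 pos [0.5257 0.3522 0.023 ] F [-1.  -2.6  4.4] w 0.31
shift in tool frame [0.0007 0.0017 0.0008] rotvec [-0.0004 -0.0041  0.0002]
shift in target frame (turn first) [0.0007 0.0017 0.0008]
```

View pics/w3.png

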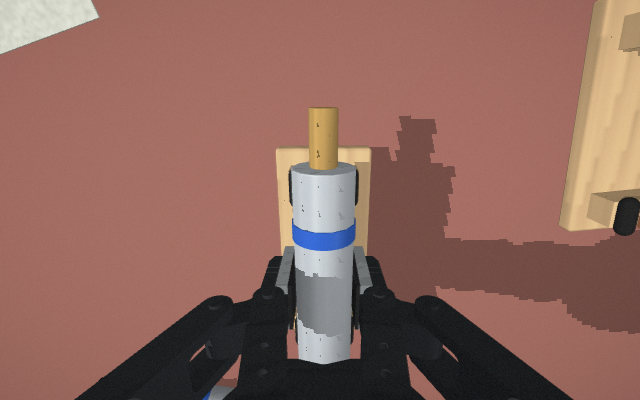

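Gripped at width 0.31 (about 27 mm). The probe is centred between the pads with its axis vertical in the picture. Now I'll lift straight up and turn to the dock heading.

```bash
python3 -m handwheel '[[0,-0.03,0,0,0,0,0],[0,-0.05,0,0,0,0,0],[0,-0.06,0,0,0,0,0],[0,-0.06,0,0,0,0,0],[0,0,0,0,-0.184,0,0],[0,0,0,0,-0.184,0,0],[0,0,0,0,-0.184,0,0],[0,0,0,0,-0.184,0,0]]'
python3 -m handwheel '[[0,0,0,0,-0.184,0,0],[0,0,0,0,-0.184,0,0],[0,0,0,0,-0.184,0,0],[0,0,0,0,-0.184,0,0],[0,0,0,0,-0.183,0,0],[0,0,0,0,0,0,0]]'
python3 - <<'E'
from h import *
d=np.array([.203,.979,0]);o=np.array([.527,-.120,0])
rows(o+0.0*d+[0,0,.2],1.366-np.pi)
E
```

```text
time: 5.9
tool_pos: [0.5255, 0.3524, 0.2214]
tcp_rot: [-0.452, 1.973, -1.973]
wrist_force: [0.1, 0.1, -1.7]
width: 0.306
time: 6.65
tool_pos: [0.5255, 0.3524, 0.2215]
tcp_rot: [-1.103, 1.364, -1.363]
wrist_force: [0.7, 0.6, -2.3]
width: 0.307
t 6.65 pos [0.5255 0.3524 0.2215] F [ 0.7  0.6 -2.3] w 0.307
shift in tool frame [0.4616 0.0218 0.1004] rotvec [ 0.0011 -0.0062  0.0007]
shift in target frame (turn first) [0.4622 0.0215 0.0975]
```

```bash
python3 -m handwheel '[[0.05,0,0.0139,0,-0.006,0,0],[0.06,0,0.0139,0,0,0,0],[0.06,0,0.0139,0,0,0,0],[0.06,0,0.0139,0,0,0,0],[0.06,0,0.0139,0,0,0,0],[0.06,0,0.0139,0,0,0,0],[0.05,0,0.0139,0,0,0,0],[0,0,0,0,0,0,0]]'
python3 - <<'E'
from h import *
d=np.array([.203,.979,0]);o=np.array([.527,-.120,0])
rows(o+0.0*d+[0,0,.2],1.366-np.pi)
w=grab("wrist");save(w,"w4.npz");cv2.imwrite("pics/w4.png",w["image"][:,:,::-1])
E
```

```text
time: 7.65
tool_pos: [0.5402, -0.0625, 0.2224]
tcp_rot: [-1.102, 1.363, -1.364]
wrist_force: [-0.1, 0.1, -1.9]
width: 0.309
t 7.65 pos [ 0.5402 -0.0625  0.2224] F [-0.1  0.1 -1.9] w 0.309
shift in tool frame [ 0.059   0.0225 -0.0008] rotvec [-0.0003 -0.0069  0.0008]
shift in target frame (turn first) [ 0.059   0.0224 -0.0012]
```

View pics/w4.png

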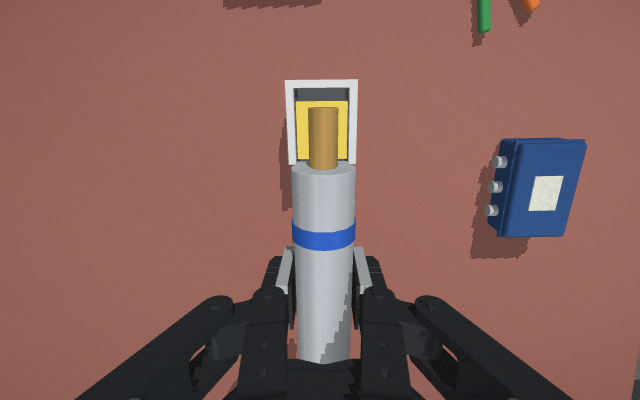

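The wrist view shows deck corners at (285,80), (358,79), (289,164) and (356,163), all around the held tail at column 323. The hood is hidden behind the gripper. I'll compute the deck centre line from these and compare it with the cloud fit.

```bash
python3 - <<'E'
from h import *
w=dict(np.load("w4.npz"));t=dict(np.load("t0.npz"))
a=atz(w,321.5,79.5,.062);b=atz(w,322.3,163.5,.062)
for p in((285,80),(358,79),(289,164),(356,163)): print(atz(w,*p,.062).round(4), pt(w,p[0]+(3 if p[0]<320 else -3),p[1]+(3 if p[1]<100 else -4))[2].round(4))
print(a,b,np.linalg.norm(a-b),np.arctan2(*(a-b)[1::-1]))
P=lambda u,v: pt(w,u,v)
for u,v in((302,130),(342,130),(302,150),(342,150),(320,95),(291,130),(352,130)): print(u,v,P(u,v).round(4))
print(atz(w,322,101,.06),"plate back edge")
print(pt(w,322,112), pt(w,323.5,180),pt(w,323.5,236))
# top view hood: blue pixel rect at pixel level, ray to z=.064
im=t["image"].astype(int);m=((im[...,2]>im[...,0]+60)&(np.mgrid[:400,:640][0]>190)&(np.mgrid[:400,:640][1]>420)&(np.mgrid[:400,:640][0]<250)).astype(np.uint8)
r=cv2.minAreaRect(cv2.findNonZero(m));print(r);print([atz(t,*q,.064).round(4) for q in cv2.boxPoints(r)],atz(t,*r[0],.064))
crop(t,355,180,465,245,7,"pics/tdock.png")
E
```

```text
[0.5244 0.0383 0.062 ] 0.0632
[0.591  0.0249 0.062 ] 0.0628
[ 0.5084 -0.0397  0.062 ] 0.0634
[ 0.5752 -0.053   0.062 ] 0.0634
[0.5577217  0.03157008 0.062     ] [ 0.54161627 -0.04633334  0.062     ] 0.07955078639956639 1.3669324683740707
302 130 [ 0.5293 -0.0094  0.0629]
342 130 [ 0.5675 -0.0176  0.0628]
302 150 [ 0.5248 -0.0285  0.0629]
342 150 [ 0.5638 -0.0369  0.0625]
320 95 [0.5533 0.0185 0.0481]
291 130 [ 0.5188 -0.0071  0.0631]
352 130 [ 0.5771 -0.0196  0.0631]
[0.55412046 0.01280431 0.06      ] plate back edge
[0.55494638 0.01324906 0.24607447] [ 0.55033328 -0.01086614  0.25389867] [ 0.54540779 -0.03375702  0.25433434]
((449.9017028808594, 220.13870239257812), (7.9069743156433105, 16.11806297302246), 8.746162414550781)
[array([ 0.4927, -0.1724,  0.064 ]), array([ 0.5337, -0.1805,  0.064 ]), array([ 0.5308, -0.2004,  0.064 ]), array([ 0.4898, -0.1921,  0.064 ])] [ 0.51168107 -0.18630952  0.064     ]
```

View pics/tdock.png

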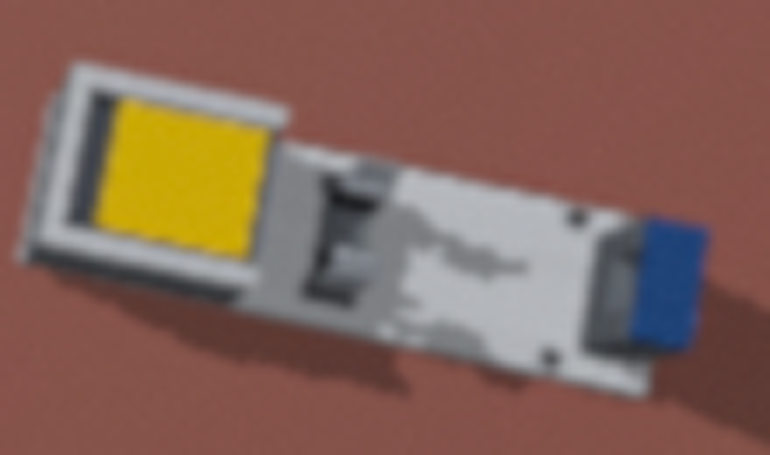

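Two views give the same dock: heading 1.367, deck length 79.6 mm, origin about (0.5265, -0.1205). The wrist picture also shows the deck centre 1.2 mm to the tool -z side of the held probe, which agrees. Now I'll compute the tilted approach (21°, sliding along the probe's own axis).

```bash
cat >> h.py <<'E'
HD=1.367; D=np.array([np.cos(HD),np.sin(HD),0]); N=np.array([-D[1],D[0],0]); O=np.array([.5265,-.1205,0])
G=-.005
def tcp_for_nose(x,z,th,back=0):
    u=np.array([np.cos(th),np.sin(th)]);p=np.array([-u[1],u[0]])
    q=np.array([x,z])+(G+.072+back)*u-.0187*p
    return O+D*q[0]+np.array([0,0,q[1]])
def indock(p): p=np.array(p)-O; return np.array([p@D,p@N,p[2]])
def avg(n=1):
    s=bot.read_state();return s["tool_pos"],R.from_rotvec(s["tcp_rot"])
def nosetail():
    p,r=avg(); 
    return indock(p+r.apply([.072+G,-.0187,0])),indock(p+r.apply([-(.074-G),-.0187,0]))
E
python3 - <<'E'
from h import *
p=tcp_for_nose(-.071,.041,.3665,.06);print(p,indock(p))
rows(p,HD-np.pi,.3665);print(indock(bot.read_state()["tool_pos"]))
w=dict(np.load("w4.npz"))
print("tail end est",indock(atz(w,323,107,.242))-indock([.5402,-.0625,0]))
E
```

```text
[ 0.53748296 -0.0673563   0.06905238] [5.42667318e-02 3.46944695e-18 6.90523777e-02]
t 7.7 pos [ 0.5401 -0.0605  0.2223] F [ 0.9  0.5 -3.6] w 0.308
shift in tool frame [ 0.0073  0.1533 -0.001 ] rotvec [-0.0007 -0.0059  0.3661]
shift in target frame (turn first) [ 0.0617  0.1405 -0.0011]
[ 0.06152067 -0.00113031  0.22233988]
tail end est [0.07880723 0.00049894 0.242     ]
```

Sliding in from far back would bring the fingertips too close to the 64 mm jaw tips. Instead I'll descend vertically at only 25 mm back and then slide along the axis.

```bash
python3 -m handwheel '[[0,0,-0.001,0,-0.006,0.183,0],[0,0,0,0,0,0.183,0],[0,0,0,0,0,0,0]]'
python3 - <<'E'
from h import *
p=tcp_for_nose(-.071,.041,.3665,.025)
rows(p+[0,0,.05],HD-np.pi,.3665); rows(p,HD-np.pi,.3665);print(nosetail())
E
```

```text
time: 8.07
tool_pos: [0.5383, -0.0599, 0.2213]
tcp_rot: [-0.809, 1.477, -1.086]
wrist_force: [0.4, -1.7, -2.4]
width: 0.304
t 8.075 pos [ 0.5383 -0.0599  0.2213] F [ 0.4 -1.7 -2.4] w 0.304
shift in tool frame [0.0785 0.0928 0.0009] rotvec [0.0034 0.0004 0.0003]
shift in target frame (turn first) [0.0786 0.0928 0.0007]
t 8.075 pos [ 0.5383 -0.0599  0.2213] F [ 0.4 -1.7 -2.4] w 0.304
shift in tool frame [0.0964 0.1395 0.0011] rotvec [0.0034 0.0004 0.0003]
shift in target frame (turn first) [0.0965 0.1395 0.0007]
(array([-0.00755508,  0.00056407,  0.21475007]), array([0.12876686, 0.00061824, 0.26702173]))
```

```bash
python3 -m handwheel '[[0.0262,0.031,0.0003,0,0,0,0],[0.0262,0.031,0.0002,0,0,0,0],[0.0261,0.0308,0.0002,0,0,0,0],[0,0,0,0,0,0,0]]'
python3 - <<'E'
from h import *
p=tcp_for_nose(-.071,.041,.3665,.025)
rows(p,HD-np.pi,.3665);print(nosetail())
t=grab("top");s=grab("scene");w=grab("wrist");save(t,"t1.npz");save(s,"s1.npz")
cv2.imwrite("pics/w5.png",w["image"][:,:,::-1])
crop(t,355,180,465,245,7,"pics/t5.png");crop(s,200,130,310,240,5.4,"pics/s5.png")
E
```

```text
time: 8.57
tool_pos: [0.5296, -0.0958, 0.1049]
tcp_rot: [-0.816, 1.478, -1.08]
wrist_force: [-1.1, 0.6, -2.1]
width: 0.309
t 8.575 pos [ 0.5296 -0.0958  0.1049] F [-1.1  0.6 -2.1] w 0.309
shift in tool frame [0.0203 0.044  0.0023] rotvec [0.0097 0.0045 0.0004]
shift in target frame (turn first) [0.0203 0.044  0.0019]
(array([-0.04445085,  0.00144687,  0.09833949]), array([0.09186975, 0.00210296, 0.15061054]))
```

View pics/t5.png

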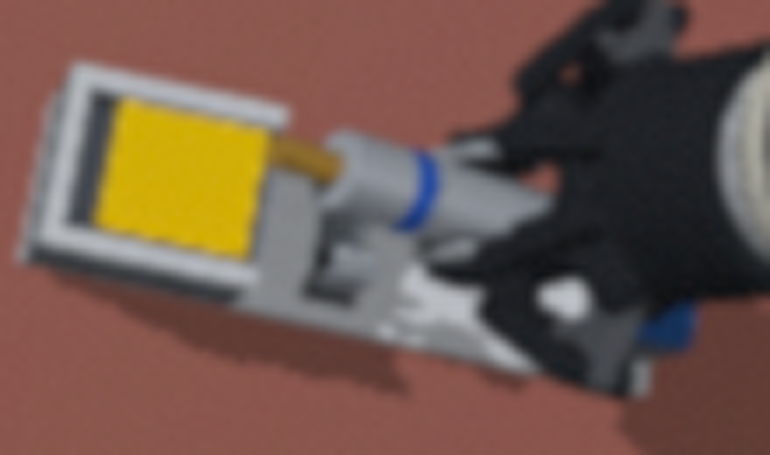

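View pics/s5.png

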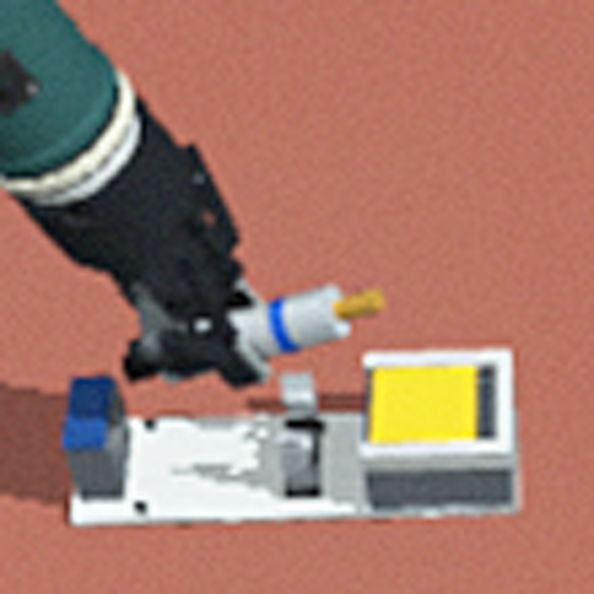

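View pics/w5.png

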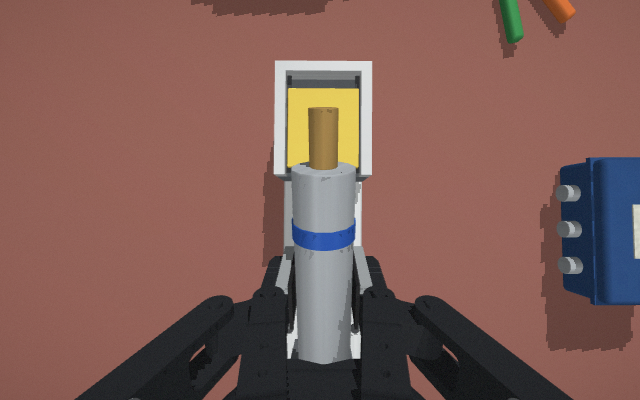

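The wrist view shows deck corners at columns 275 and 372 on both edges. The deck centre is therefore 323.5, exactly on the probe axis column, so lateral position and yaw are right. I'll also check dock x from the deck edges at rows 61 and 175.

```bash
python3 - <<'E'
from h import *
w=grab("wrist")
s=bot.read_state();print(s["tool_pos"],R.from_rotvec(s["tcp_rot"]).as_matrix().round(3).tolist())
for v,x in((60.8,.158),(175,.078)):
    q=atz(w,323.5,v,.062); print(indock(q), "implied TCP dock x", x-(indock(q)-indock(s["tool_pos"]))[0])
print(indock(s["tool_pos"]))
t=dict(np.load("t1.npz")); print("tail end top view", tri(ray(t,355+270/7,180+152/7),ray(dict(np.load("s1.npz")),200+380/5.4,130+300/5.4)))
print(nosetail())
p=tcp_for_nose(-.071,.041,.3665,.025);rows(p,HD-np.pi,.3665)
E
```

```text
[ 0.53387141 -0.09764502  0.11016505] [[-0.181, 0.073, 0.981], [-0.916, 0.35, -0.195], [-0.357, -0.934, 0.004]]
[ 0.15571029 -0.00047525  0.062     ] implied TCP dock x 0.026163604779449373
[ 0.07475393 -0.00108697  0.062     ] implied TCP dock x 0.027119969186629643
[ 0.0238739  -0.00259328  0.11016505]
tail end top view (array([ 0.54243424, -0.02720861,  0.14436712]), [np.float64(0.0002591787621326941), np.float64(0.00025917876213259205)])
(array([-0.04538419, -0.00315926,  0.10370847]), array([ 0.09098531, -0.00189799,  0.15584069]))
t 8.775 pos [ 0.5339 -0.0976  0.1102] F [ 0.8  0.1 -1.6] w 0.308
shift in tool frame [ 0.0213  0.0493 -0.0028] rotvec [-0.0007  0.0086  0.0014]
shift in target frame (turn first) [ 0.0214  0.0493 -0.0026]
```

The single pose readings scatter by about 3 mm, so I'll average several.

```bash
cat >> h.py <<'E'
def avg(n=8):
    P=[];Q=[]
    for i in range(n):
        s=bot.read_state();P.append(s["tool_pos"]);Q.append(s["tcp_rot"]);
        if n>1: optics.read_camera("top")
    print("std mm",(np.std(P,0)*1e3).round(1),"F",s["wrist_force"].round(1),"t",s["time"])
    return np.mean(P,0),R.from_rotvec(Q).mean()
def to(p,r,tgt,yaw,tilt):
    x=np.array([np.cos(yaw),np.sin(yaw),0]);y=np.array([0,0,-1.]);z=np.cross(x,y)
    Rd=R.from_matrix(np.stack([x,y,z],1))*R.from_rotvec([0,0,tilt])
    print("shift",r.inv().apply(np.array(tgt)-p).round(4),"turn",(r.inv()*Rd).as_rotvec().round(4))
E
python3 - <<'E'
from h import *
qs=[bot.read_state()["q"]]
p,r=avg(10);print(p,indock(p),r.as_rotvec())
t=tcp_for_nose(-.071,.041,.3665,.025);to(p,r,t,HD-np.pi,.3665)
E
```

```text
std mm [0.6 0.2 0.7] F [ 0.3  0.  -2.1] t 9.225
[ 0.53305238 -0.09817232  0.10935774] [ 0.02319174 -0.00189791  0.10935774] [-0.81085333  1.46886171 -1.08510677]
shift [ 0.0204  0.0488 -0.0021] turn [0.     0.0077 0.0011]
```

```bash
python3 - <<'E'
from h import *
w=grab("wrist");save(w,"w6.npz");crop(w,260,40,390,190,4,"pics/w6.png");print(bot.read_state()["tool_pos"])
E
```

```text
[ 0.53207721 -0.09832688  0.10807992]
```

View pics/w6.png

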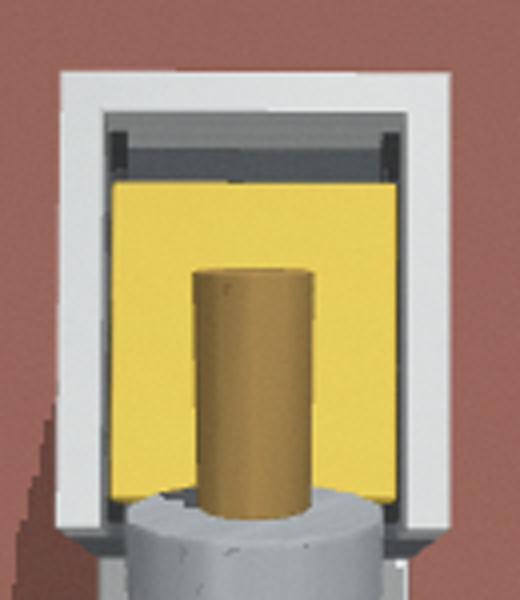

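In the enlarged crop the deck centre is at column 323.9 (far) and 323.1 (near), against connector 323.4. That is about 0.007 rad of yaw and under 1 mm lateral. I'll correct by 0.0075 rad and -1.2 mm, then descend to the start of the slide.

```bash
python3 -m handwheel '[[0.007,0.016,-0.0012,0,0.0075,0,0],[0.007,0.016,0,0,0,0,0],[0.0064,0.0155,0,0,0,0,0],[0,0,0,0,0,0,0],[0,0,0,0,0,0,0]]'
python3 - <<'E'
from h import *
p,r=avg(8);print(indock(p),r.as_rotvec())
t=tcp_for_nose(-.071,.042,.3665,.0);to(p,r,t,HD-np.pi,.3665)
t=grab("top");s=grab("scene");w=grab("wrist")
save(t,"t1.npz");save(s,"s1.npz")
crop(t,355,180,465,245,7,"pics/t6.png");crop(s,200,130,310,240,5.4,"pics/s6.png")
crop(w,250,0,400,200,3,"pics/w7.png")
E
```

```text
time: 9.95
tool_pos: [0.5306, -0.1, 0.0562]
tcp_rot: [-0.808, 1.478, -1.088]
wrist_force: [-0.3, -0.3, -1.7]
width: 0.306
std mm [0.2 0.1 0.3] F [-0.2  0.7 -1.4] t 10.3
[ 0.02078492 -0.00028499  0.05689231] [-0.80749029  1.47651497 -1.08875657]
shift [ 0.024  -0.0003 -0.0003] turn [ 0.0009 -0.0007  0.0007]
```

View pics/s6.png

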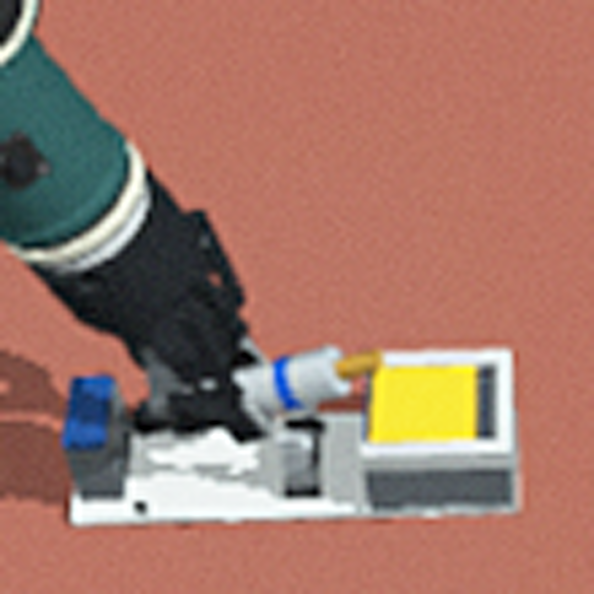

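View pics/w7.png

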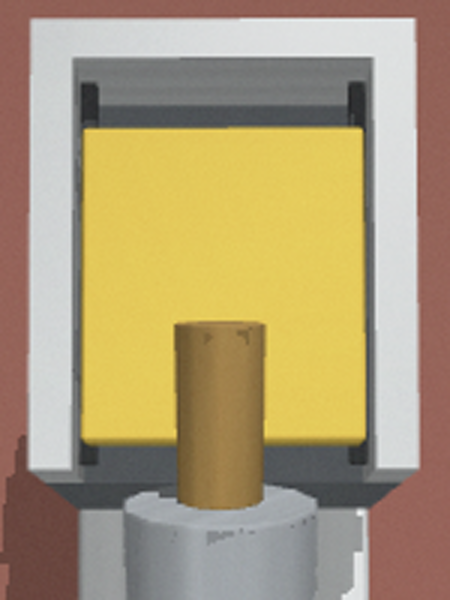

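View pics/t6.png

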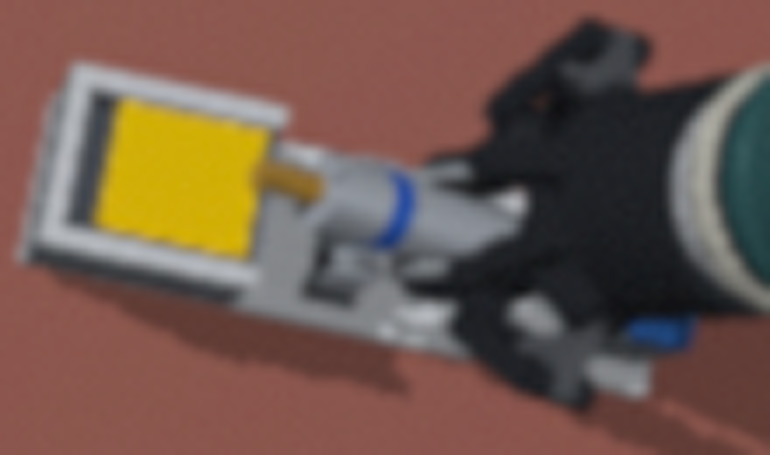

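Yaw is now exact (deck centre 324.6 at both ends, connector 323.3) and lateral error is under 1 mm. Forces are free. Sliding the nose in along its axis.

```bash
python3 -m handwheel '[[0.006,0,0.0003,0,0,0,0],[0.006,0,0,0,0,0,0],[0.005,0,0,0,0,0,0],[0,0,0,0,0,0,0]]'; python3 -m handwheel '[[0.002,0,0,0,0,0,0],[0,0,0,0,0,0,0]]'; python3 -m handwheel '[[0.002,0,0,0,0,0,0],[0,0,0,0,0,0,0]]'
python3 - <<'E'
from h import *
p,r=avg(6);print(indock(p))
E
```

```text
time: 11.0
tool_pos: [0.5273, -0.116, 0.05]
tcp_rot: [-0.808, 1.478, -1.088]
wrist_force: [0.1, 0.2, -3.0]
width: 0.31
time: 11.25
tool_pos: [0.5272, -0.1175, 0.0496]
tcp_rot: [-0.808, 1.478, -1.088]
wrist_force: [0.5, 0.5, -1.5]
width: 0.305
time: 11.5
tool_pos: [0.5268, -0.1193, 0.0488]
tcp_rot: [-0.808, 1.477, -1.088]
wrist_force: [0.5, 0.5, -1.7]
width: 0.309
std mm [0. 0. 0.] F [ 0.2  0.1 -3.4] t 11.75
[ 1.28826399e-03 -3.56750398e-05  4.88741846e-02]
```

```bash
for i in 1 2 3; do :; done; python3 -m handwheel '[[0.0015,0,0,0,0,0,0],[0,0,0,0,0,0,0]]'; python3 -m handwheel '[[0.0015,0,0,0,0,0,0],[0,0,0,0,0,0,0]]';python3 -m handwheel '[[0.0015,0,0,0,0,0,0],[0,0,0,0,0,0,0]]'
```

```text
time: 12.05
tool_pos: [0.5264, -0.1207, 0.0483]
tcp_rot: [-0.808, 1.478, -1.088]
wrist_force: [-0.0, 0.4, -2.4]
width: 0.306
time: 12.3
tool_pos: [0.5262, -0.1221, 0.0477]
tcp_rot: [-0.808, 1.478, -1.088]
wrist_force: [0.3, -0.8, -2.4]
width: 0.309
time: 12.55
tool_pos: [0.5259, -0.1235, 0.0472]
tcp_rot: [-0.808, 1.478, -1.088]
wrist_force: [0.4, -0.8, -2.4]
width: 0.307
```

```bash
python3 - <<'E'
from h import *
s=grab("scene");t=grab("top");crop(s,200,130,310,240,5.4,"pics/s7.png");crop(t,355,180,465,245,7,"pics/t7.png")
p,r=avg(2);print(indock(p));print(nosetail())
E
```

```text
std mm [0. 0. 0.] F [-0.1  0.1 -2.7] t 12.7
[-2.96935488e-03 -6.80011635e-05  4.72813973e-02]
std mm [0. 0. 0.] F [ 0.2 -0.5 -3.2] t 13.1
(array([-7.21895073e-02, -1.32802059e-05,  4.07583986e-02]), array([ 0.06414195, -0.00015029,  0.09300507]))
```

View pics/s7.png

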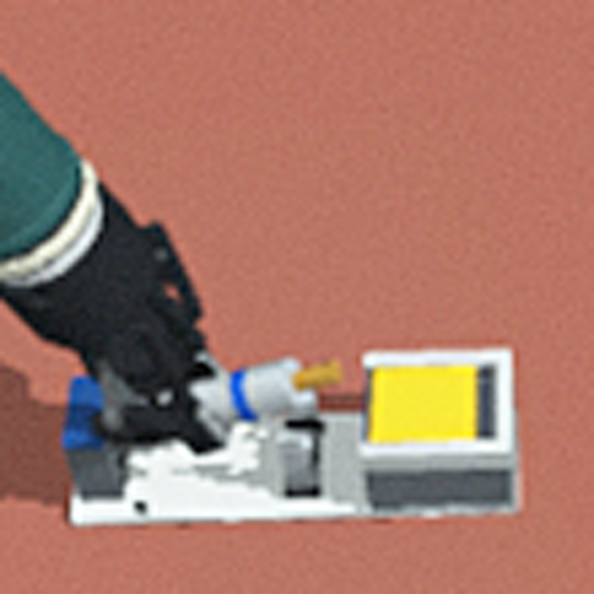

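No contact yet, with the nose estimated at -72 mm. I'll feel forward horizontally in small steps for the end wall.

```bash
python3 -m handwheel '[[0.0014,-0.0005,0,0,0,0,0],[0,0,0,0,0,0,0]]'; python3 -m handwheel '[[0.0014,-0.0005,0,0,0,0,0],[0,0,0,0,0,0,0]]'
```

```text
time: 13.4
tool_pos: [0.5256, -0.1249, 0.0472]
tcp_rot: [-0.808, 1.478, -1.088]
wrist_force: [-0.2, 0.4, -2.0]
width: 0.305
time: 13.65
tool_pos: [0.5253, -0.1264, 0.0472]
tcp_rot: [-0.808, 1.477, -1.088]
wrist_force: [-0.4, 0.1, -2.6]
width: 0.31
```

```bash
python3 -m handwheel '[[0.0014,-0.0005,0,0,0,0,0],[0,0,0,0,0,0,0]]'; python3 -m handwheel '[[0.0010,-0.0004,0,0,0,0,0],[0,0,0,0,0,0,0]]'
```

```text
time: 13.9
tool_pos: [0.5251, -0.1274, 0.0472]
tcp_rot: [-0.807, 1.478, -1.088]
wrist_force: [0.1, 0.8, -2.1]
width: 0.31
time: 14.15
tool_pos: [0.5249, -0.1277, 0.0474]
tcp_rot: [-0.806, 1.479, -1.086]
wrist_force: [2.1, 4.3, -1.0]
width: 0.307
```

Contact with the end wall shows as +4.3 N at dock-tip estimate -76.5, where -73.5 is expected. So the dock origin is 3 mm further out, matching the wrist estimate; I'll use O=(0.5259,-0.1233). Now I'll back off 2 mm and lower the tail, pivoting about the nose.

```bash
echo 'O=np.array([.5259,-.1233,0])' >> h.py
python3 -m handwheel '[[-0.0019,0.0007,0,0,0,0,0],[0,0,0,0,0,0,0],[0.0006,0.002,0,0,0,-0.03,0],[0.0006,0.002,0,0,0,-0.03,0],[0,0,0,0,0,0,0]]'
python3 -m handwheel '[[0.0006,0.002,0,0,0,-0.03,0],[0,0,0,0,0,0,0]]'
python3 - <<'E'
from h import *
print(nosetail())
E
```

```text
time: 14.78
tool_pos: [0.5253, -0.1262, 0.043]
tcp_rot: [-0.859, 1.46, -1.133]
wrist_force: [-0.2, 0.5, -1.2]
width: 0.307
time: 15.02
tool_pos: [0.5253, -0.1263, 0.0409]
tcp_rot: [-0.883, 1.452, -1.155]
wrist_force: [-0.8, 0.0, -2.1]
width: 0.306
std mm [0.  0.1 0. ] F [ 0.5  1.  -1.1] t 15.375
(array([-7.27669137e-02, -1.64215127e-05,  4.06974263e-02]), array([ 0.06770697, -0.00011588,  0.08048535]))
```

```bash

python3 -m handwheel '[[0.0005,0.002,0,0,0,-0.03,0],[0,0,0,0,0,0,0]]';python3 -m handwheel '[[0.0005,0.002,0,0,0,-0.03,0],[0,0,0,0,0,0,0]]'
python3 - <<'E'
from h import *
print(nosetail())
E
```

```text
time: 15.68
tool_pos: [0.5253, -0.1263, 0.0388]
tcp_rot: [-0.907, 1.443, -1.177]
wrist_force: [0.8, -0.5, -1.2]
width: 0.304
time: 15.92
tool_pos: [0.5252, -0.1261, 0.0367]
tcp_rot: [-0.932, 1.434, -1.199]
wrist_force: [-0.4, 0.0, -1.4]
width: 0.311
std mm [0.  0.1 0. ] F [-0.1  0.6 -0.4] t 16.275
(array([-7.24837966e-02,  9.24014435e-06,  4.07347942e-02]), array([ 7.01219487e-02, -5.53327879e-05,  7.20333122e-02]))
```

```bash

python3 -m handwheel '[[0.0005,0.002,0,0,0,-0.03,0],[0,0,0,0,0,0,0]]';python3 -m handwheel '[[0.0003,0.001,0,0,0,-0.015,0],[0,0,0,0,0,0,0]]'
python3 - <<'E'
from h import *
print(nosetail())
s=grab("scene");w=grab("wrist");crop(s,200,130,310,240,5.4,"pics/s8.png");cv2.imwrite("pics/w8.png",w["image"][:,:,::-1])
E
```

```text
time: 16.58
tool_pos: [0.5257, -0.1267, 0.0354]
tcp_rot: [-0.955, 1.424, -1.222]
wrist_force: [-0.2, -1.4, 2.8]
width: 0.308
time: 16.82
tool_pos: [0.5259, -0.1268, 0.0351]
tcp_rot: [-0.967, 1.419, -1.233]
wrist_force: [-2.9, 0.5, 8.5]
width: 0.309
std mm [0. 0. 0.] F [-3.1  0.8  9.1] t 17.175
(array([-0.07266694, -0.00073993,  0.0421416 ]), array([ 0.07119073, -0.00078126,  0.06706085]))
```

View pics/s8.png

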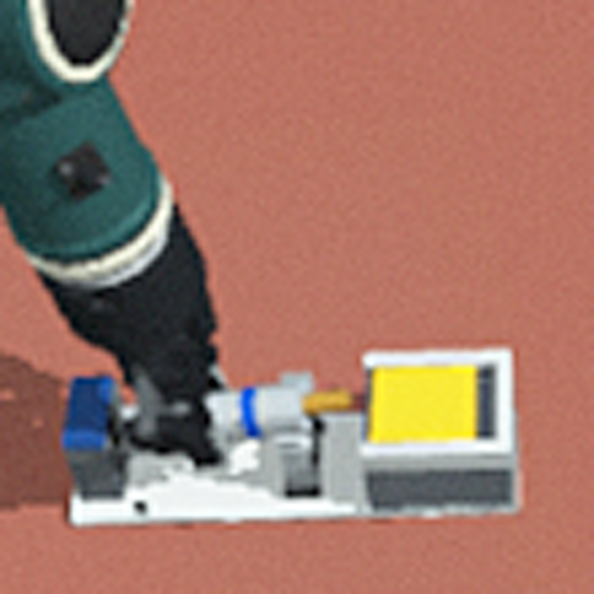

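View pics/w8.png

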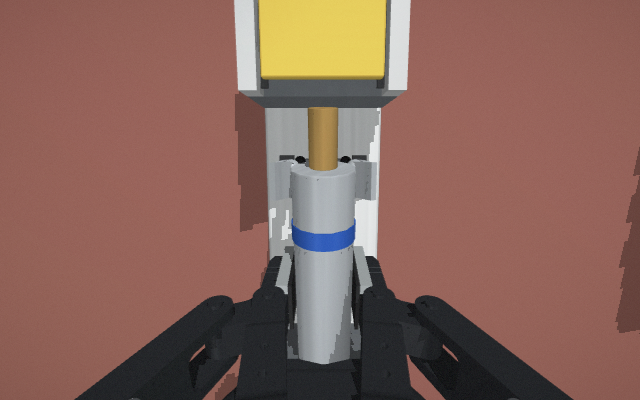

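The scene view shows the nose under the blue hood at (95,415) and the barrel resting on the jaws, with about 11 N of support. Now I'll release and retract up along the tool axis.

```bash

python3 -m handwheel '[[0,0,0,0,0,0,0.5],[0,0,0,0,0,0,0.8],[0,0,0,0,0,0,0.8],[0,0,0,0,0,0,0.8],[0,0,0,0,0,0,0.8]]'
python3 -m handwheel '[[0,-0.02,0,0,0,0,0.8],[0,-0.03,0,0,0,0,0.8],[0,-0.03,0,0,0,0,0.8],[0,0,0,0,0,0,0.4]]'
python3 - <<'E'
from h import *
s=grab("scene");w=grab("wrist");t=grab("top");crop(s,200,130,310,240,5.4,"pics/s9.png");cv2.imwrite("pics/w9.png",w["image"][:,:,::-1])
p,r=avg(4);print(indock(p));a=np.arctan(-1)
to(p,r,O+D*.019+[0,0,.10],HD-np.pi,0.0)
E
```

```text
time: 17.95
tool_pos: [0.5252, -0.1266, 0.0336]
tcp_rot: [-0.967, 1.421, -1.232]
wrist_force: [-0.2, -0.4, 0.1]
width: 0.796
time: 18.45
tool_pos: [0.5249, -0.1412, 0.1153]
tcp_rot: [-0.965, 1.415, -1.237]
wrist_force: [0.4, -0.2, -0.3]
width: 0.601
std mm [0.1 0.1 0.2] F [-0.4  0.8 -0.1] t 18.75
[-0.01666044  0.00095696  0.11107279]
shift [-0.0332  0.017   0.001 ] turn [ 0.0046 -0.0005 -0.1715]
```

View pics/s9.png

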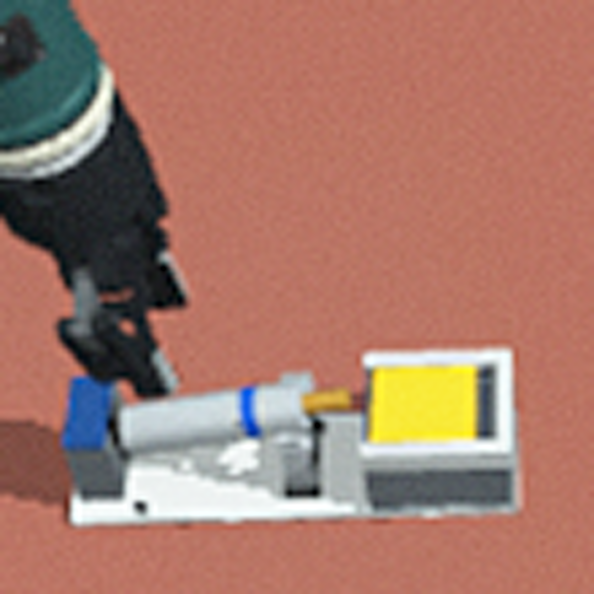

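View pics/w9.png

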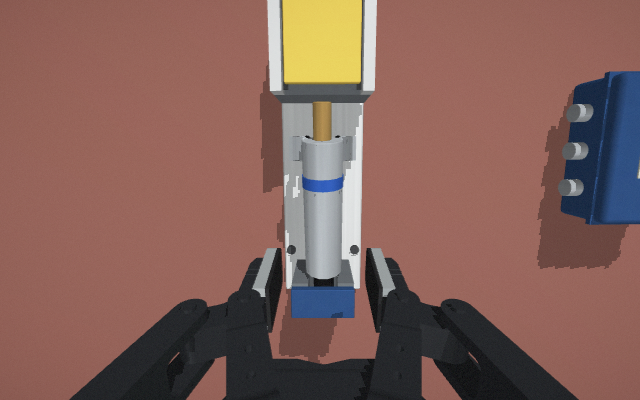

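The probe stays put by itself with its nose under the hood at (323,283). Now I'll close the fingers, level the tool and move above barrel x = 19 mm.

```bash

python3 -m handwheel '[[-0.016,0.005,0.0005,0.0023,0,-0.0857,0],[-0.017,0.005,0.0005,0.0023,0,-0.0857,0],[0,0,0,0,0,0,0],[0,0,0,0,0,0,0],[0,0,0,0,0,0,0]]'
python3 - <<'E'
from h import *
p,r=avg(4);print(indock(p),bot.read_state()["width"]);
to(p,r,O+D*.019+[0,0,.076],HD-np.pi,0.0)
E
```

```text
time: 19.42
tool_pos: [0.5303, -0.1078, 0.1067]
tcp_rot: [-1.104, 1.357, -1.36]
wrist_force: [0.6, -0.2, -0.4]
width: 0.002
std mm [0.  0.  0.1] F [0.5 0.4 0.8] t 19.575
[ 0.01605516 -0.00120252  0.10673743] -0.0016884074265126389
shift [-0.0029  0.0307 -0.0013] turn [-0.0023 -0.002   0.0001]
```

```bash

python3 -m handwheel '[[-0.003,0.015,-0.0013,0,-0.002,0,0],[0,0.014,0,0,0,0,0],[0,0,0,0,0,0,0]]'
for i in 1; do python3 -m handwheel '[[0,0.003,0,0,0,0,0],[0,0.003,0,0,0,0,0],[0,0,0,0,0,0,0]]'; done
python3 -m handwheel '[[0,0.002,0,0,0,0,0],[0,0.002,0,0,0,0,0],[0,0,0,0,0,0,0]]'
```

```text
time: 20.0
tool_pos: [0.5279, -0.1032, 0.0754]
tcp_rot: [-1.108, 1.358, -1.356]
wrist_force: [-0.4, -0.5, 0.3]
width: -0.001
time: 20.38
tool_pos: [0.5305, -0.1038, 0.0726]
tcp_rot: [-1.105, 1.354, -1.359]
wrist_force: [-1.3, 1.0, 1.9]
width: -0.001
time: 20.75
tool_pos: [0.5322, -0.1043, 0.0702]
tcp_rot: [-1.102, 1.351, -1.361]
wrist_force: [-0.6, 0.2, 9.8]
width: 0.003
```

```bash

python3 - <<'E'
from h import *
p,r=avg(5);print(indock(p));
to(p,r,O+D*.019+[0,0,.070],HD-np.pi,0.0)
w=grab("wrist");cv2.imwrite("pics/w10.png",w["image"][:,:,::-1])
E
```

```text
std mm [0. 0. 0.] F [-0.5 -0.4  8.9] t 20.95
[ 0.01992366 -0.00235202  0.07022655]
shift [ 0.0009  0.0002 -0.0024] turn [-0.0073  0.0013  0.0005]
```

View pics/w10.png

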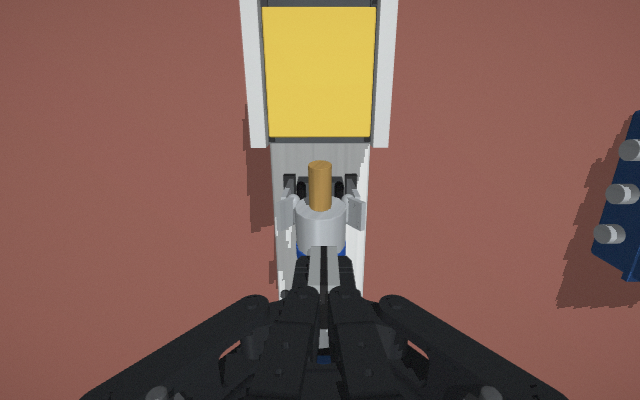

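The contact centre is about 2 mm to the +z side (probe at column 320, fingertips at 324). I'll lift slightly, recentre, and press.

```bash

python3 -m handwheel '[[0,-0.005,0,0,0,0,0],[0,0,-0.0022,-0.007,0,0,0],[0,0.003,0,0,0,0,0],[0,0.003,0,0,0,0,0],[0,0.002,0,0,0,0,0],[0,0,0,0,0,0,0]]'
python3 -m handwheel '[[0,0.002,0,0,0,0,0],[0,0.002,0,0,0,0,0],[0,0,0,0,0,0,0]]'
python3 - <<'E'
from h import *
p,r=avg(2);print(indock(p));
E
```

```text
time: 21.8
tool_pos: [0.5305, -0.1035, 0.0679]
tcp_rot: [-1.106, 1.356, -1.357]
wrist_force: [-0.1, 2.7, 16.4]
width: 0.003
time: 22.18
tool_pos: [0.5317, -0.1034, 0.0645]
tcp_rot: [-1.103, 1.355, -1.358]
wrist_force: [1.4, 3.6, 16.7]
width: -0.0
std mm [0. 0. 0.] F [ 0.7  3.6 15.3] t 22.225
[ 0.02070849 -0.00168557  0.06444585]
```

```bash

python3 -m handwheel '[[0,0.002,-0.0007,0,0,0,0],[0,0.002,-0.0007,0,0,0,0],[0,0,0,0,0,0,0]]'
python3 -m handwheel '[[0,0.002,0,0,0,0,0],[0,0.002,0,0,0,0,0],[0,0,0,0,0,0,0]]'
python3 - <<'E'
from h import *
p,r=avg(2);print(indock(p));
E
```

```text
time: 22.65
tool_pos: [0.5304, -0.1032, 0.0594]
tcp_rot: [-1.103, 1.354, -1.359]
wrist_force: [4.0, 2.4, 6.4]
width: -0.0
time: 23.02
tool_pos: [0.5267, -0.1031, 0.0534]
tcp_rot: [-1.109, 1.36, -1.355]
wrist_force: [-0.4, 0.9, 8.7]
width: -0.003
std mm [0. 0. 0.] F [0.1 0.8 8.5] t 23.075
[0.01999244 0.00326413 0.05344147]
```

The force dropped and the tip settled at 53.4 mm, where a seated barrel top should be 54, so it has probably snapped home. I'll press a touch more, lift and look.

```bash

python3 -m handwheel '[[0,0.0015,0,0,0,0,0],[0,0,0,0,0,0,0]]'
python3 -m handwheel '[[0,-0.02,0,0,0,0,0],[-0.04,-0.05,-0.001,0,0,0,0],[-0.04,-0.02,0,0,0,0,0],[0,0,0,0,0,0,0]]'
python3 - <<'E'
from h import *
p,r=avg(5);print(indock(p));to(p,r,O+D*.122+[0,0,.075],HD-np.pi,0.0)
s=grab("scene");w=grab("wrist");save(w,"w11.npz");crop(s,200,130,310,240,5.4,"pics/s11.png");cv2.imwrite("pics/w11.png",w["image"][:,:,::-1])
E
```

```text
time: 23.38
tool_pos: [0.527, -0.1031, 0.0533]
tcp_rot: [-1.109, 1.36, -1.355]
wrist_force: [-3.1, 2.0, 16.6]
width: 0.005
time: 23.88
tool_pos: [0.5427, -0.0237, 0.1414]
tcp_rot: [-1.109, 1.356, -1.353]
wrist_force: [0.5, 0.1, -0.2]
width: -0.003
std mm [1.  0.8 1.2] F [ 0.1 -0.7 -0.1] t 24.075
[0.09915013 0.00518743 0.13927945]
shift [-0.0229  0.0642  0.0056] turn [0.006  0.0027 0.001 ]
```

View pics/s11.png

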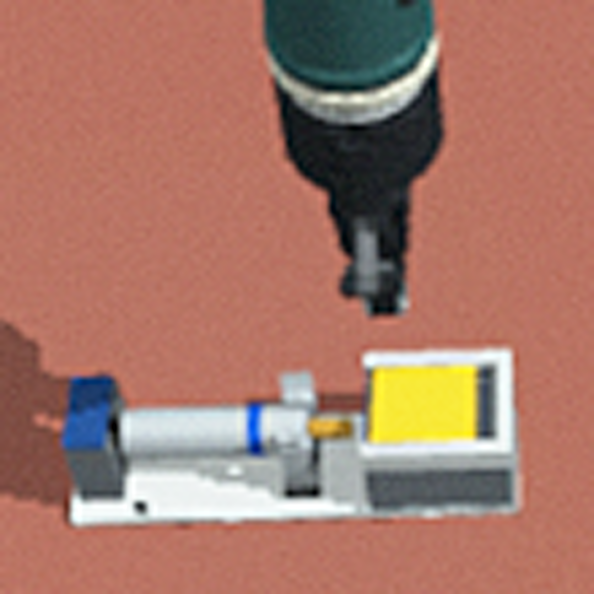

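View pics/w11.png

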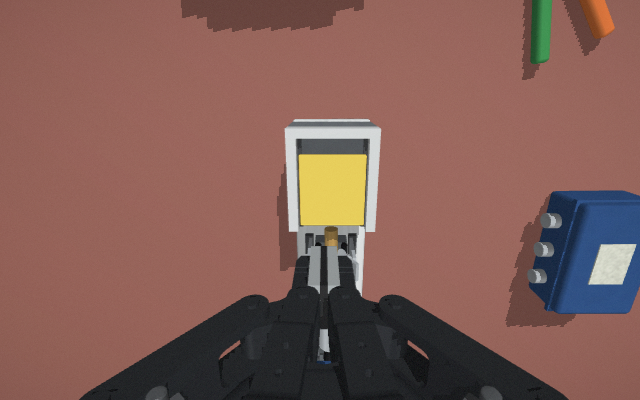

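The scene view shows the probe level and in line: barrel at (185,430), snapped between the jaws at (297,430), nose under the hood. In the wrist view the keeper plate spans rows 154–225 and columns 300–366. Next I'll measure the plate.

```bash

python3 - <<'E'
from h import *
w=grab("wrist");cv2.imwrite("pics/w12.png",w["image"][:,:,::-1])
p,r=avg(3);T=np.eye(4);T[:3,:3]=r.as_matrix();T[:3,3]=p;w["W"]=T@w["hand_eye"]
im=w["image"].astype(int);m=((im[...,0]>150)&(im[...,1]>130)&(im[...,2]<120)).astype(np.uint8);m[:100]=0;m[260:]=0
r2=cv2.boundingRect(m);print(r2)
x0,y0,ww,hh=r2
for u,v in((x0+ww/2,y0),(x0+ww/2,y0+hh)):print(indock(atz(w,u,v,.061)))
for u,v in((x0+15,y0+20),(x0+ww-15,y0+20),(x0+15,y0+hh-20),(x0-6,y0+30),(x0+ww+6,y0+30)):print(indock(pt(w,u,v)))
print(indock(p));to(p,r,O+D*.122+[0,0,.075],HD-np.pi,0.0)
E
```

```text
std mm [0.2 0.1 0.2] F [ 0.8 -1.1 -1. ] t 24.375
(298, 154, 68, 92)
[ 1.39798935e-01 -1.86886833e-05  6.10000000e-02]
[ 0.06427833 -0.00071637  0.061     ]
[0.12530158 0.01399007 0.06342867]
[ 0.12529066 -0.01420137  0.06322278]
[0.05882219 0.01679057 0.00960193]
[0.11753929 0.02984354 0.06339429]
[ 0.11782975 -0.03004158  0.06403094]
[0.09823151 0.00487393 0.13922249]
shift [-0.0238  0.0642  0.0053] turn [0.0061 0.0003 0.0007]
```

View pics/w12.png

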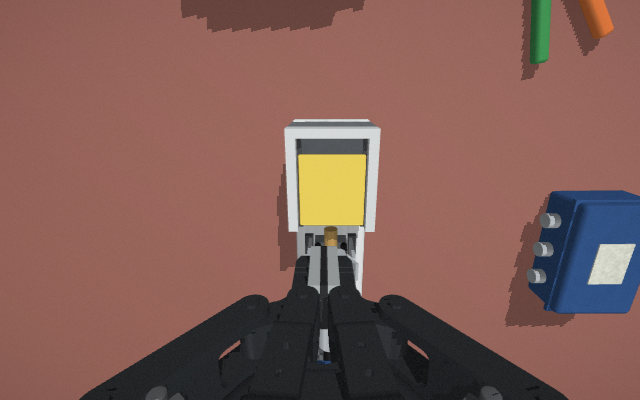

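The plate's back edge is at dock x = 139.8 mm, so the keeper sits at about 8 mm. Its top is within 0.5 mm of the rails. Press at x = 122 and feel downwards from 75 mm.

```bash

python3 -m handwheel '[[-0.012,0.02,0.0027,0.006,0,0,0],[-0.012,0.024,0.0026,0,0,0,0],[0,0.016,0,0,0,0,0],[0,0,0,0,0,0,0],[0,0,0,0,0,0,0],[0,0,0,0,0,0,0]]'
python3 - <<'E'
from h import *
p,r=avg(5);print(indock(p));to(p,r,O+D*.122+[0,0,.066],HD-np.pi,0.0)
E
```

```text
time: 25.18
tool_pos: [0.5524, -0.0034, 0.0812]
tcp_rot: [-1.104, 1.354, -1.359]
wrist_force: [0.4, 1.0, -0.2]
width: 0.001
std mm [0.2 0.1 0.2] F [0.1 0.  0.2] t 25.375
[ 0.12288285 -0.00151151  0.08098129]
shift [ 0.0009  0.015  -0.0016] turn [-0.003   0.0011  0.0002]
```

```bash

python3 -m handwheel '[[0,0.008,-0.0015,0,0,0,0],[0,0.006,0,0,0,0,0],[0,0,0,0,0,0,0],[0,0,0,0,0,0,0]]'
python3 -m handwheel '[[0,0.001,0,0,0,0,0],[0,0.001,0,0,0,0,0],[0,0,0,0,0,0,0]]'
python3 -m handwheel '[[0,0.001,0,0,0,0,0],[0,0,0,0,0,0,0]]'
python3 -m handwheel '[[0,0.001,0,0,0,0,0],[0,0,0,0,0,0,0]]'
python3 -m handwheel '[[0,0.001,0,0,0,0,0],[0,0,0,0,0,0,0]]'
```

```text
time: 25.92
tool_pos: [0.5501, -0.0027, 0.0658]
tcp_rot: [-1.106, 1.356, -1.358]
wrist_force: [0.6, -0.3, -0.5]
width: -0.004
time: 26.3
tool_pos: [0.5501, -0.0027, 0.064]
tcp_rot: [-1.106, 1.355, -1.358]
wrist_force: [0.7, 0.2, -0.6]
width: 0.001
time: 26.55
tool_pos: [0.5501, -0.0027, 0.063]
tcp_rot: [-1.106, 1.355, -1.358]
wrist_force: [-0.1, 0.9, -0.5]
width: -0.0
time: 26.8
tool_pos: [0.5501, -0.0027, 0.062]
tcp_rot: [-1.106, 1.356, -1.358]
wrist_force: [-0.4, 0.3, 0.8]
width: -0.002
time: 27.05
tool_pos: [0.5502, -0.0027, 0.0617]
tcp_rot: [-1.106, 1.355, -1.358]
wrist_force: [-1.9, -0.0, 5.2]
width: 0.001
```

Contact at 62 mm with 5 N and roughly 6 N/mm. I'll add 0.8 mm, then drag gently.

```bash

python3 -m handwheel '[[0,0.0008,0,0,0,0,0],[0,0,0,0,0,0,0]]'
python3 -m handwheel '[[0.002,0,0,0,0,0,0],[0.002,0,0,0,0,0,0],[0,0,0,0,0,0,0]]'
python3 - <<'E'
from h import *
p,r=avg(2);print(indock(p))
w=grab("wrist");cv2.imwrite("pics/w13.png",w["image"][:,:,::-1])
E
```

```text
time: 27.3
tool_pos: [0.5503, -0.0027, 0.0617]
tcp_rot: [-1.106, 1.355, -1.358]
wrist_force: [-3.6, 0.3, 10.2]
width: 0.002
time: 27.68
tool_pos: [0.5497, -0.0061, 0.0617]
tcp_rot: [-1.105, 1.356, -1.357]
wrist_force: [-3.1, 2.9, 10.2]
width: -0.002
std mm [0. 0. 0.] F [-3.7  2.   9.5] t 27.725
[0.11961783 0.00046985 0.06167248]
```

View pics/w13.png

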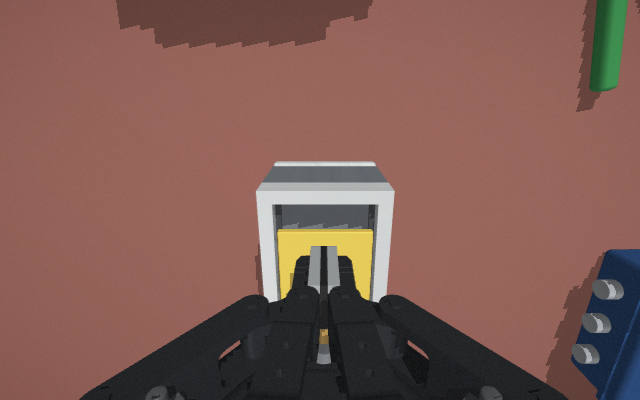

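The gap behind the plate is growing (back edge at row 230), so the plate is dragging along at 10 N. Continuing.

```bash

python3 -m handwheel '[[0.003,0,0,0,0,0,0],[0.003,0,0,0,0,0,0],[0.003,0,0,0,0,0,0],[0,0,0,0,0,0,0]]'
python3 -m handwheel '[[0.003,0,0,0,0,0,0],[0.003,0,0,0,0,0,0],[0.003,0,0,0,0,0,0],[0,0,0,0,0,0,0]]'
python3 - <<'E'
from h import *
p,r=avg(2);print(indock(p))
w=grab("wrist");cv2.imwrite("pics/w14.png",w["image"][:,:,::-1])
E
```

```text
time: 28.32
tool_pos: [0.5478, -0.015, 0.0617]
tcp_rot: [-1.105, 1.356, -1.357]
wrist_force: [-3.5, 1.6, 10.9]
width: -0.006
time: 28.82
tool_pos: [0.546, -0.0239, 0.0616]
tcp_rot: [-1.105, 1.356, -1.357]
wrist_force: [-3.4, 2.1, 10.3]
width: -0.001
std mm [0. 0. 0.] F [-3.4  1.8  9.9] t 28.875
[0.1014423  0.00045437 0.0616268 ]
```

View pics/w14.png

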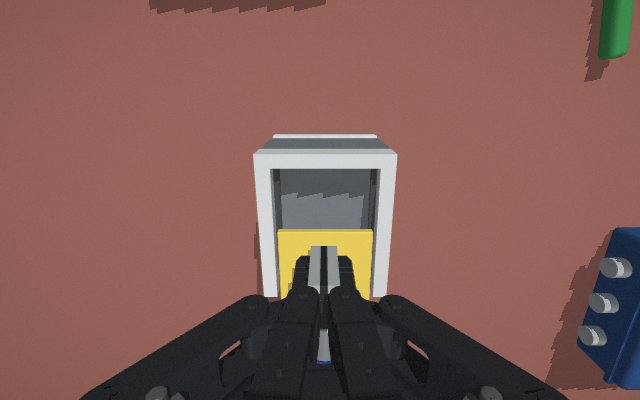

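The plate is following: its back edge is still at row 230 and it has moved about 22 mm. About 8 mm remain; I'll feel for the stop.

```bash

python3 -m handwheel '[[0.002,0,0,0,0,0,0],[0.002,0,0,0,0,0,0],[0.002,0,0,0,0,0,0],[0,0,0,0,0,0,0]]'
python3 -m handwheel '[[0.0015,0,0,0,0,0,0],[0,0,0,0,0,0,0]]'
python3 -m handwheel '[[0.0015,0,0,0,0,0,0],[0,0,0,0,0,0,0]]'
python3 -m handwheel '[[0.0015,0,0,0,0,0,0],[0,0,0,0,0,0,0]]'
python3 - <<'E'
from h import *
p,r=avg(2);print(indock(p))
E
```

```text
time: 29.48
tool_pos: [0.5448, -0.0296, 0.0616]
tcp_rot: [-1.105, 1.356, -1.357]
wrist_force: [-4.6, 2.4, 9.7]
width: 0.002
time: 29.72
tool_pos: [0.5445, -0.031, 0.0616]
tcp_rot: [-1.105, 1.356, -1.357]
wrist_force: [-3.5, 1.4, 9.4]
width: 0.004
time: 29.98
tool_pos: [0.5446, -0.0319, 0.0616]
tcp_rot: [-1.103, 1.356, -1.357]
wrist_force: [-1.9, 4.5, 7.8]
width: 0.003
time: 30.22
tool_pos: [0.5448, -0.0334, 0.0616]
tcp_rot: [-1.103, 1.355, -1.358]
wrist_force: [-1.3, 4.0, 6.2]
width: 0.004
std mm [0. 0. 0.] F [-1.4  4.8  7.5] t 30.275
[ 0.09180695 -0.00029229  0.06160153]
```

The drag force jumped from 2 to 4.5 N and the fingertips began to slip, so the plate is at its stop after about 30.5 mm of drag. Now I'll lift off and check.

```bash

python3 -m handwheel '[[0,-0.03,0,0,0,0,0],[-0.02,-0.06,0,0,0,0,0],[-0.06,-0.02,0,0,0,0,0],[-0.06,0,0,0,0,0,0],[0,0,0,0,0,0,0],[0,0,0,0,0,0,0]]'
python3 - <<'E'
from h import *
p,r=avg(4);print(indock(p))
s=grab("scene");t=grab("top");w=grab("wrist")
crop(s,200,150,310,240,5.4,"pics/s15.png");crop(t,355,180,465,245,7,"pics/t15.png");cv2.imwrite("pics/w15.png",w["image"][:,:,::-1])
T=np.eye(4);T[:3,:3]=r.as_matrix();T[:3,3]=p;w["W"]=T@w["hand_eye"];save(w,"w15.npz")
E
```

```text
time: 31.08
tool_pos: [0.5709, 0.1016, 0.1686]
tcp_rot: [-1.108, 1.355, -1.357]
wrist_force: [-0.4, -0.4, -0.6]
width: 0.001
std mm [0.1 0.5 0.1] F [-0.1  0.5 -0. ] t 31.225
[0.22864705 0.00132365 0.16858385]
```

View pics/s15.png

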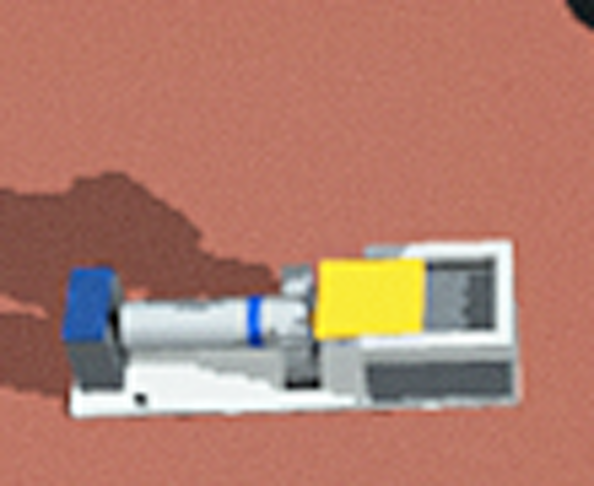

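View pics/w15.png

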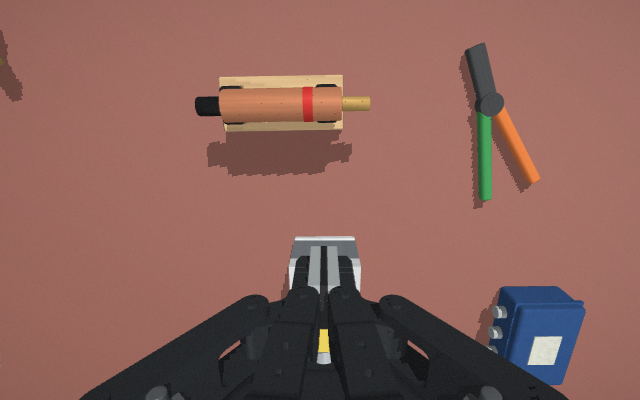

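View pics/t15.png

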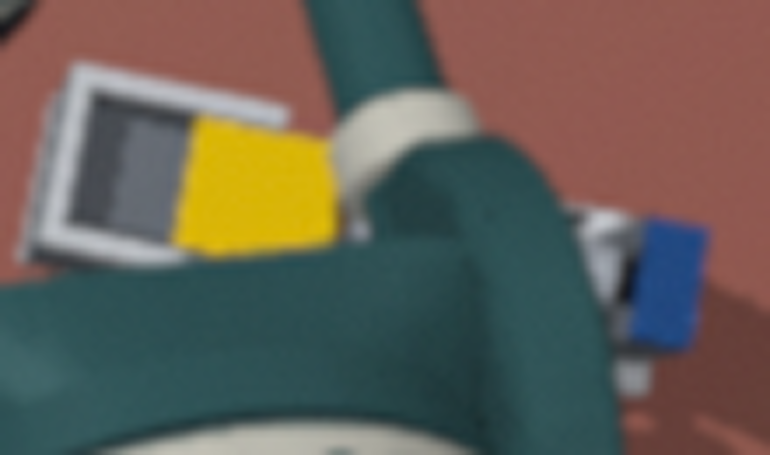

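The plate now covers the tail connector, with scene plate edges at columns 316 and 423 and the back of the tray open. I'll quantify keeper travel and probe seating.

```bash
python3 - <<'E'
from h import *
s=grab("scene");print(bot.read_state()["wrist_force"].round(1))
S=lambda u,v:(200+u/5.4,150+v/5.4)
for n,a,h in(("plate back",S(423,295),.062),("plate front",S(316,299),.062),("deck end",S(512,285),.062),("band",S(255,320),.052),("barrel nose end",S(120,330),.050),("hood +x top edge",S(113,290),.064)):
    print(n,(indock(atz(s,*a,h))*1e3).round(1),(indock(pt(s,*a))*1e3).round(1))
im=s["image"];
for u in (135,170,205,230,250): # highest point per column along barrel
    c=200+u/5.4; zs=[indock(pt(s,c,v)) for v in range(200,220)]; b=max(zs,key=lambda q:q[2] if abs(q[1])<.02 else -1); print((b*1e3).round(1))
E
```

```text
[-0.   0.1 -0.2]
plate back [113.9  -2.9  62. ] [ 1.136e+02 -1.000e-01  5.820e+01]
plate front [56.3 -3.8 62. ] [53.9  8.8 44.6]
deck end [162.    2.4  62. ] [161.8   7.3  55.2]
band [22.6 -9.6 52. ] [22.1 -7.5 49. ]
barrel nose end [-50.  -12.7  50. ] [-51.   -9.8  46. ]
hood +x top edge [-53.   4.  64.] [-54.1   7.2  59.6]
[-42.8   0.3  52.2]
[-23.9  -0.1  52. ]
[-4.7 -4.3 52. ]
[ 8.7 -1.8 53. ]
[19.5 -1.8 52.5]
```

Allowing for the scene camera's +4 mm bias (deck end reads 162 where it must be 158), the plate back is at about 110 mm, which is exactly home. The barrel top is level at 52–53 mm at both ends. The arm is clear, so I'll hand in.

```bash
python3 - <<'E'
from workcell import workorder
print(workorder.finish_job())
E
```

```text
the job is handed in; nothing more can be done
None
```

The steel probe is mounted in the dock and the keeper plate is slid home over its tail connector. I handed the job in at about 31 s of the 61 s allowed, and no verdict was reported.

**What I did**
- I lifted the middle-sized steel probe from its rest and tucked its nose under the hood at a 21° tilt. I felt for the end wall with about 4 N, then lowered the tail onto the jaws and let go.
- With closed fingertips I pressed the barrel down at 16–17 N until it snapped home. At that point the force dropped and the tip stood at 53.4 mm, against 54 mm for a seated barrel top.
- I dragged the keeper plate at about 10 N for roughly 30 mm, until the drag force jumped at its stop.

**Last checks**
- **Probe:** it lies level, with its barrel top at 52–53 mm high near both ends, and the nose is under the hood.
- **Keeper:** the plate's back edge is at about 110 mm along the dock, which is its home position.
- **Arm:** it is clear of everything, with no load on the wrist.
- **Other items:** the copper probe, the pliers and the blue box were still in place in the last wrist picture. I judged that by eye and did not measure it.

**Disagreements**
- The scene camera read about 4–5 mm too far along the dock (for example, deck end 162 mm instead of 158 mm), and I corrected for it. The fixed cameras also put the dock origin about 3 mm off. The wrist camera and the end-wall contact agreed with each other, so I used those.
- After that correction the probe may sit about 4 mm towards the hood. That is the limit of its play and within the 8 mm tolerance.

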